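Empty the call bag: sort used and unused items on the vet's desk

TASK

Sort what came out of the vet's call bag. The used syringe goes first, into the mouth of the yellow sharps box; after that, in any order, lay the used forceps and the scissors side by side, flat on the bottom of the steel instrument tray, set the glass vial down standing in the empty bay of the white vial tray, and lay the medicine carton in the empty part of the blue carton bin. The vial is glass: never drop it or let it tip over, and leave the tall brown bottle standing where it is.

Things in the scene. Friction and masses are not known exactly. Their poses are not given: they have to be found in the camera images.
- syringe_mid (a point): Used disposable syringe lying on the desk: white round barrel 62 mm long and 14 mm in diameter, a 26 mm wide finger flange and thumb disc at one end, an orange needle sheath (7 to 9 mm thick) at the other; 120 mm long over all. This point is on the axis of the barrel, 7 mm above the desk, at about the middle of its length. x runs along the syringe to the sheath (sheath end at +70 mm, thumb disc at -50 mm), z up. Grip it across y, 14 mm wide; it weighs about 14 g.
- forceps_mid (a point): Steel thumb forceps (tweezers), 131 mm long, rigid, lying on their side, 9 mm high. This point is at their middle, half-way up (4.5 mm above the desk). x runs along them to the tips (+65 mm), the joined end is at -66 mm, z up. Grip across y at the middle, where both blades together are a straight 15 mm wide for 40 mm; about 30 g.
- scissors_mid (a point): Steel surgical scissors, shut and rigid, lying flat, 8 mm thick: blades to +x (points at +66 mm), two finger rings to -x (end at -68 mm, 56 mm wide over both rings). This point is at the pivot, half-way up (4 mm above the desk); z up. Grip across y at the pivot, where they are 12 mm wide for 30 mm; about 45 g.
- vial_mid (a point): Brown glass injection vial with a paper label, aluminium collar and red cap, standing upright: 62 mm tall; body 32 mm in diameter up to 42 mm, cap 25 mm in diameter. This point is on its axis half-way up (31 mm above its foot); z up. It weighs about 55 g. The like vials already standing in the vial tray are fast and are not to be moved.
- carton_mid (a point): White medicine carton with a green band towards one end, lying flat: 90 mm along x, 45 mm along y, 22 mm high. This point is its centre, half-way up (11 mm above the desk); z up. It weighs about 30 g. The like cartons already in the blue bin are fast and are not to be moved.
- sharps_mouth (a point): Yellow sharps box with a red rim, fixed, 113 mm along x by 170 mm along y, top of the rim 92 mm above the desk, open above. This point is the centre of its mouth, level with the top of the rim; the mouth is 91 mm along x by 148 mm along y, the floor inside lies 88 mm below. x and y are level along its sides, z up. The syringe goes in lying along y and is let fall from the mouth.
- instrument_tray_floor (a point): Shallow open stainless steel instrument tray, fixed, 145 mm along x by 195 mm along y outside and 22 mm high, with a 6 mm lip round the rim. This point is the centre of its inner floor, 3 mm above the desk; inside it is 139 mm along x by 189 mm along y, walls rise 19 mm above the floor. z up. Instruments fit lying along y.
- vial_bay (a point): The empty bay of the white vial tray (fixed, 120 mm along x by 170 mm along y, 32 mm high, walls 4 mm). This point is about the middle of the bay's floor, 4 mm above the desk; the bay reaches 56 mm to each side along x, and along y from -58 mm (outer wall) to +58 mm (divider, as high as the walls); beyond the divider, at +y, three vials stand in a row. Walls rise 28 mm above the floor. z up.
- carton_bay (a point): The empty part of the blue carton bin (fixed, 120 mm along x by 170 mm along y, 38 mm high, walls 4 mm). This point is about the middle of its free floor, 4 mm above the desk; the free floor reaches 56 mm to each side along x, and along y from -58 mm (outer wall) to +60 mm, where two cartons stand on edge against the +y wall, 49 mm high. Walls rise 34 mm above the floor. z up.
- bottle_mid (a point): Tall brown glass bottle of disinfectant with a white cap and paper label, 62 mm in diameter, 150 mm tall, standing loose on the desk near the things. This point is on its axis half-way up (75 mm above the desk); z up. Not to be moved.
Mind the look-alikes: they are no part of the job. What is shaped like the part that bears carton_mid but purple is not meant. Leave any green look-alike of the part that bears syringe_mid alone.

How it is judged:
On the way:
1. the used syringe is in the sharps box before any of the other four things has been carried off (each still within 80 mm of where it lay) (x of syringe_mid in the frame of sharps_mouth between -0.05 and 0.05 m and y of syringe_mid in the frame of sharps_mouth between -0.08 and 0.08 m and z of syringe_mid in the frame of sharps_mouth between -0.095 and -0.022 m and distance of each of forceps_mid, scissors_mid, vial_mid, carton_mid from where it was at the start of the episode below 0.08 m), for 0.2 s.
At the end, for the whole second after the job is handed in: Syringe inside the sharps box, its middle 22 mm below the rim; forceps and scissors level on the tray floor (middles under 9 mm above it, within 67 mm in x, 40 in y); vial upright in its bay within 45 mm of its point; carton on the free floor within 50 mm; all at rest, under 20 mm/s (x of syringe_mid in the frame of sharps_mouth between -0.05 and 0.05 m and y of syringe_mid in the frame of sharps_mouth between -0.08 and 0.08 m and z of syringe_mid in the frame of sharps_mouth between -0.095 and -0.022 m and x of forceps_mid in the frame of instrument_tray_floor between -0.067 and 0.067 m and y of forceps_mid in the frame of instrument_tray_floor between -0.04 and 0.04 m and z of forceps_mid in the frame of instrument_tray_floor between -0.002 and 0.009 m and angle between each of forceps_mid, scissors_mid, vial_mid's own z axis and vertical below 0.12 rad and x of scissors_mid in the frame of instrument_tray_floor between -0.067 and 0.067 m and y of scissors_mid in the frame of instrument_tray_floor between -0.04 and 0.04 m and z of scissors_mid in the frame of instrument_tray_floor between -0.002 and 0.009 m and x of vial_mid in the frame of vial_bay between -0.045 and 0.045 m and y of vial_mid in the frame of vial_bay between -0.045 and 0.045 m and z of vial_mid in the frame of vial_bay between 0.024 and 0.037 m and x of carton_mid in the frame of carton_bay between -0.05 and 0.05 m and y of carton_mid in the frame of carton_bay between -0.052 and 0.052 m and z of carton_mid in the frame of carton_bay between 0.004 and 0.028 m and linear speed of each of syringe, forceps, scissors, vial, carton below 0.02 m/s); the robot touches nothing.
It fails at once if the glass vial is tipped over (leans more than 0.7 rad) (angle between vial_mid's own z axis and vertical above 0.7 rad).
It fails at once if the glass vial is dropped (moves faster than 0.7 m/s with no finger on it) (linear speed of vial above 0.7 m/s and contact force between the fingers and vial below 0.05 N).
It fails at once if the brown bottle is knocked over or pushed away (leans more than 0.4 rad or its middle moves more than 40 mm) (angle between bottle_mid's own z axis and vertical above 0.4 rad or distance of bottle_mid from where it was at the start of the episode above 0.04 m).
It also fails if it takes over 136 s, if anything falls off the work surface, if the arm or the gripper's body presses on something with over 40 N, if the wrist force passes 120 N, or if a joint passes its speed limit or range.

ROBOT

A 6-joint arm with a two-finger parallel gripper is mounted at the origin on the work surface. World frame = base frame: x ahead of the robot, y to its left, z up, the work surface at z = 0. Lengths are in m, angles in rad, forces in N, time in s.
With the tool pointing down it reaches from about 0.4 to 0.925 m from the base axis. Payload 3.4 kg.
Tool frame: the origin (TCP) lies on the front face of the gripper's body, between the roots of the fingers; the fingertips stand manip.nose_length ahead of it and the grasp point (between the pads) lies 54 mm ahead of it (manip.nose_length is the distance from the TCP to the fingertips, in m); z points along the fingers, y is the line along which they close (so a half turn about z gives the same grasp; the last joint's range is limited). The gripper opens to 85 mm and grips with 20 to 120 N. Pads are 22 mm wide; open, the fingers measure 114 mm over their backs; the gripper's body (76 mm by 85 mm) begins 54 mm behind the grasp point. The pads swing forward as they close: fully open they stand 13 mm farther back than shut.
Start: joints at [1.058, 0.307, 1.506, -0, 1.328, -0.073], TCP at [0.245, 0.52, 0.304] pointing down, gripper open.
Joint ranges: [-3.12, 3.12], [-1.05, 2.28], [0.14, 2.33], [-1.42, 4.57], [0.1, 2.73], [-2.68, 2.68]. Speed limits (rad/s): [2.57, 2.57, 3.14, 3.14, 3.14, 3.14].

INTERFACE

Orientations are given as a rotation vector (axis times angle).
In Python, from cell import manip, imaging gives the robot as it stands. The module is installed in compiled form; this text tells all that it offers.
- The arm moves only by the tool apply_moves, never from a script. Its argument "increments" is a list of rows, each a list of 7 numbers: the shift along the tool's x, y, z in mm, then the turn, a rotation vector about the tool's x, y, z in degrees, then the opening, from -1 (shut) to 1 (fully open). A call has 1 to 5 rows; each row is the pose to reach, as a shift and turn from the pose commanded when the call began, along the tool's axes at that moment; what a row does not reach only later rows make up. A row lasts 1/10 s, in which the tool goes at most 50 mm and 8.59 degrees, less where a joint would pass 70% of its speed; a pose out of reach is approached as far as the arm can. A call with a gripper value outside its range is refused whole. The fingers move at their own pace and stop on an object; "squeeze" is the grip in N (left out, the last holds). Time passes only in rows, so rows that repeat a pose let the fingers close. It gives the time, the measured TCP pose, the force, the opening and the grip force at its end, in the units of the state.
- manip.state(): the state, without advancing time (a new reading comes with each control period).
- imaging.get_image(name): name is "scene" or "side" or "wrist"; returns a dict with "frame" (480x640x3 uint8, red, green, blue), "camera_matrix" (3x3 intrinsics, pixels), "dist" ([k1, k2, p1, p2, k3] as OpenCV has them; the pictures are not rectified), "R" (3x3) and "t" (3): a world point X has camera coordinates R X + t; the wrist camera has in their place "tool_from_camera" (4x4, takes a point from camera to tool coordinates, whose origin is the TCP and whose axes are the flange's). Camera axes: x right, y down, z forward; pixel columns grow to the right and rows downward; lengths in m; the calibration is good to about 2 mm. A picture is of the moment at which its call begins: read the wrist's pose just before it. There is no depth.
- manip.job_done(): hands the job in; it is judged then, once.
The state is a dict: "time_s": time; "q": joint angles; "dq": joint speeds; "effort": joint torques, N m; "tool_pos": TCP position; "ee_rot": TCP orientation; "ft_force": force on the tool from outside, world axes, zero at the start; "moment": the same for the moment, N m; "grip_width": finger opening in m; "grip_force": force on a finger pad.
Only numpy, scipy, OpenCV 4.12 (cv2) and the standard library are available. Lean on these libraries where they do the work, as an engineer would, in place of code of your own. Each camera call takes 0.05 s, during which the arm holds its last target. There are 200 camera calls.

## Working session

There is one attempt and no reset: what is moved stays moved. The work goes in short steps, Python scripts to look and compute and a tool call to move; the robot and the scene stay as the last step left them, time stands still between calls to the robot, and variables do not carry over. Pictures are saved under pics/ and viewed, at most 14 in all, crops included, and the job is handed in when it is done.

Besides the shell and the picture viewer there is one more tool, called after ">>>" as name(argument=value, ...), one argument or row to a line, values as JSON. apply_moves: Moves the arm, as the interface text tells. Its arguments: {"type":"object","properties":{"increments":{"type":"array"},"squeeze":{"type":"number"}},"required":["increments"]}

```bash
mkdir -p pics; cat > h.py <<'E'
import numpy as np, cv2
from scipy.spatial.transform import Rotation as Ro
from cell import manip, imaging
def grab(n):
    s=manip.state(); d=imaging.get_image(n); d['name']=n
    if n=='wrist':
        T=np.array(d['tool_from_camera']); Rt=Ro.from_rotvec(s['ee_rot']).as_matrix()
        Rwc=Rt@T[:3,:3]; c=Rt@T[:3,3]+np.array(s['tool_pos'])
        d['R']=Rwc.T; d['t']=-Rwc.T@c
    d['R']=np.array(d['R']); d['t']=np.array(d['t']).ravel()
    return d
def save(d,f,crop=None,scale=1):
    im=cv2.cvtColor(np.asarray(d['frame']),cv2.COLOR_RGB2BGR)
    if crop: x0,y0,x1,y1=crop; im=im[y0:y1,x0:x1]
    if scale!=1: im=cv2.resize(im,None,fx=scale,fy=scale,interpolation=cv2.INTER_CUBIC)
    cv2.imwrite('pics/'+f,im)
def ray(d,pts):
    p=cv2.undistortPoints(np.array(pts,float).reshape(-1,1,2),np.array(d['camera_matrix']),np.array(d['dist'])).reshape(-1,2)
    v=np.c_[p,np.ones(len(p))]@d['R']; c=-d['R'].T@d['t']
    return c,v
def plane(d,pts,z):
    c,v=ray(d,pts); return c+v*((z-c[2])/v[:,2])[:,None]
def proj(d,X):
    return cv2.projectPoints(np.array(X,float).reshape(-1,3),cv2.Rodrigues(d['R'])[0],d['t'],np.array(d['camera_matrix']),np.array(d['dist']))[0].reshape(-1,2)
E
python3 - <<'E'
from h import *
print({k:np.round(v,3) for k,v in manip.state().items()}, manip.nose_length)
for n in('scene','side','wrist'):
    d=grab(n); save(d,n+'0.png'); print(n,np.round(-d['R'].T@d['t'],3),np.round(d['R'][2],2))
E
```

```text
{'time_s': np.float64(0.0), 'q': array([ 1.057,  0.308,  1.508, -0.   ,  1.328, -0.074]), 'dq': array([ 0.001, -0.001,  0.001, -0.   , -0.   ,  0.   ]), 'effort': array([ 0.0000e+00, -4.5755e+01, -2.5192e+01,  0.0000e+00,  1.3000e-02,
       -0.0000e+00]), 'tool_pos': array([0.245, 0.52 , 0.303]), 'ee_rot': array([-6.850e-01, -3.065e+00,  3.000e-03]), 'ft_force': array([-0.116, -0.273, -0.379]), 'moment': array([0.058, 0.017, 0.013]), 'grip_force': np.float64(0.0), 'grip_width': np.float64(0.085)} 0.0726
scene [ 1.339 -0.423  1.055] [-0.63  0.36 -0.69]
side [ 0.175 -0.851  1.112] [ 0.2   0.65 -0.73]
wrist [0.177 0.552 0.373] [ 0.26 -0.13 -0.96]
```

View pics/scene0.png

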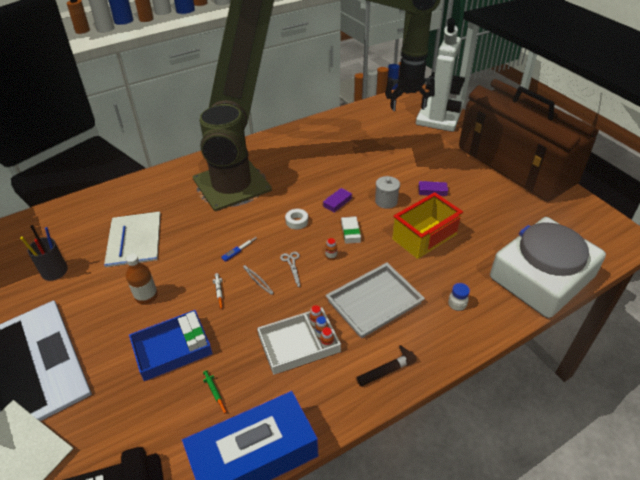

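View pics/side0.png

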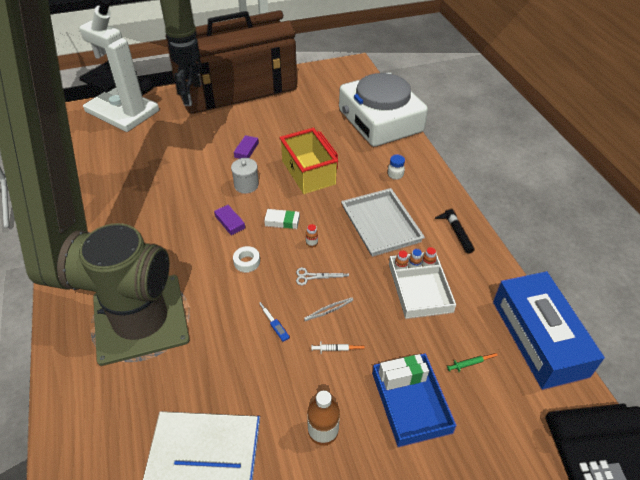

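The scene view shows the white syringe with orange sheath at (220,290), the forceps at (258,279), the scissors at (290,268), the vial at (331,250) and the white/green carton at (350,230). The containers are the sharps box (427,225), steel tray (375,298), vial tray (300,340) and blue bin (171,345), with the bottle at (142,282).

Look-alikes:
- **Syringes:** white in side at (337,347), green at (470,362). The white one fits the description.
- **Cartons:** white/green in side at (282,218), purple at (230,219) and (246,147). The white/green one fits.

I'll confirm both in one enlarged crop and measure at the same time.

```bash
python3 - <<'E'
from h import *
d=grab('side'); save(d,'side_c.png',(200,180,480,400),2.7)
e=grab('scene')
P={ 'sheathtip':((364,348),(223,307),.006),'thumb':((312,347),(217,274),.007),'forc_a':((305,318),(246,266),.0045),'forc_b':((353,297),(272,293),.0045),
'sc_tip':((349,275),(299,285),.004),'sc_ring':((297,275),(289,254),.004),'vialtop':((312,228),(331,240),.062),'carton':((282,216),(351,228),.022),
'bottlecap':((323,399),(137,266),.15)}
for k,(a,b,z) in P.items(): print(k,np.round(plane(d,[a],z)[0],3),np.round(plane(e,[b],z)[0],3))
def corners(d,lo,hi,n,seed):
    hsv=cv2.cvtColor(np.asarray(d['frame']),cv2.COLOR_RGB2HSV); m=cv2.inRange(hsv,lo,hi)
    c=[x for x in cv2.findContours(m,0,2)[0] if cv2.contourArea(x)>60]
    return c
# red rim, blue bin
for dd in(d,e):
    print(dd['name'])
    for nm,lo,hi,z in(('red',(0,190,120),(6,255,255),.092),('blue',(108,180,50),(122,255,255),.038),('orange',(7,200,200),(16,255,255),.006),('green',(55,120,80),(75,255,255),.02),('purp',(128,120,50),(145,255,255),.02)):
        for c in corners(dd,lo,hi,4,0):
            r=cv2.minAreaRect(c); q=cv2.approxPolyDP(cv2.convexHull(c),6,True).reshape(-1,2)
            print(nm,int(cv2.contourArea(c)),np.round(r[0]),q.tolist(),np.round(plane(dd,q,z)[:,:2],3).tolist() if nm in('red','blue') else '')
E
```

```text
sheathtip [ 0.479 -0.238  0.006] [ 0.477 -0.228  0.006]
thumb [ 0.367 -0.201  0.007] [ 0.362 -0.197  0.007]
forc_a [ 0.375 -0.119  0.004] [ 0.374 -0.115  0.004]
forc_b [ 0.504 -0.095  0.004] [ 0.5   -0.097  0.004]
sc_tip [ 0.518 -0.027  0.004] [ 0.512 -0.022  0.004]
sc_ring [0.393 0.012 0.004] [0.394 0.01  0.004]
vialtop [0.461 0.104 0.062] [0.459 0.111 0.062]
carton [0.407 0.208 0.022] [0.411 0.209 0.022]
bottlecap [ 0.329 -0.396  0.15 ] [ 0.369 -0.388  0.15 ]
side
red 1478 [309. 149.] [[313, 128], [337, 162], [302, 171], [280, 137]] [[0.577, 0.472], [0.595, 0.301], [0.49, 0.293], [0.471, 0.459]]
blue 72 [207. 464.] [[175, 462], [239, 466]] [[0.039, -0.383], [0.154, -0.426]]
blue 3365 [413. 398.] [[425, 355], [454, 426], [398, 445], [374, 366]] [[0.59, -0.312], [0.578, -0.477], [0.457, -0.479], [0.475, -0.304]]
blue 65 [279. 330.] [[275, 320], [287, 338]] [[0.302, -0.126], [0.315, -0.18]]
blue 7140 [547. 328.] [[546, 272], [603, 358], [589, 376], [542, 387], [494, 301], [503, 281]] [[0.973, -0.189], [0.957, -0.436], [0.902, -0.464], [0.792, -0.456], [0.807, -0.228], [0.858, -0.182]]
[... 868 characters left out ...]
6], [0.579, -0.473], [0.468, -0.465], [0.488, -0.353]]
blue 117 [461. 290.] [[456, 285], [466, 295]] [[0.751, 0.314], [0.791, 0.314]]
blue 69 [394.  71.] [[390, 65], [398, 66], [396, 77]] [[-0.381, 0.93], [-0.355, 0.954], [-0.273, 0.882]]
blue 161 [184.   6.] [[192, 4], [181, 12], [175, 0]] [[-1.645, 0.459], [-1.557, 0.363], [-1.775, 0.399]]
blue 306 [121.  10.] [[126, 1], [130, 18], [116, 22], [110, 0]] [[-1.95, 0.149], [-1.646, 0.096], [-1.635, 0.015], [-2.036, 0.072]]
green 108 [212. 384.] [[204, 372], [216, 399]] 
green 100 [193. 334.] [[200, 327], [186, 340]] 
purp 301 [337. 199.] [[350, 194], [334, 210], [324, 205], [340, 189]] 
purp 266 [433. 188.] [[447, 188], [420, 193], [419, 183]]
```

View pics/side_c.png

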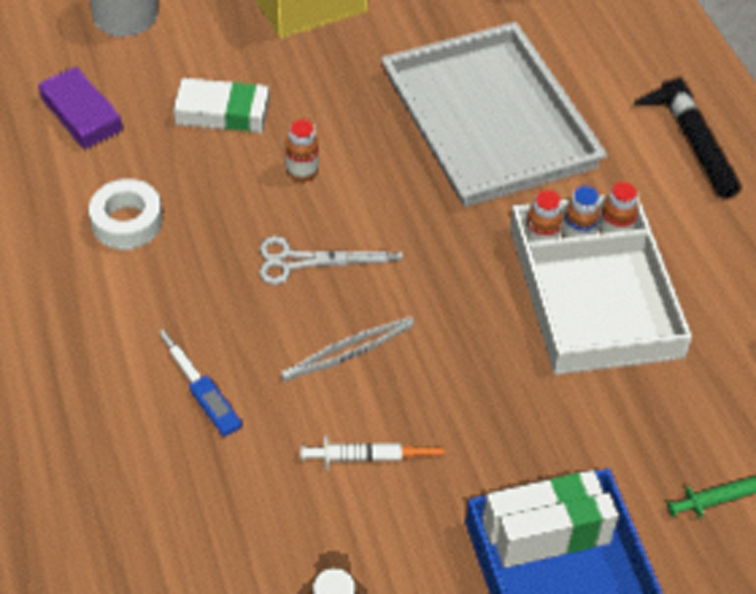

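The crop confirms the white syringe with orange sheath at crop (370,452), white/green carton (222,105), vial (302,150), scissors (330,258) and forceps (347,347). The green and purple ones are left out. Moving towards the syringe now.

>>> apply_moves(
  increments=[
    [-220, -110, 0, 0, 0, 0, -1],
    [-220, -110, 0, 0, 0, 0, -1],
    [-220, -110, 0, 0, 0, 0, -1],
    [-220, -110, 0, 0, 0, 0, -1],
    [-220, -110, 0, 0, 0, 0, -1],
  ],
)

```text
time_s: 0.75
tool_pos: [0.398, 0.3253, 0.304]
ee_rot: [0.685, 3.066, -0.0]
ft_force: [0.8, 0.6, -0.6]
grip_width: 0.012
grip_force: 0.0
```

```bash
cat >> h.py <<'E'
def go(*T):
    """print tool-frame increments to each (x,y,z,phi_deg), all from the present pose"""
    s=manip.state(); R=Ro.from_rotvec(s['ee_rot']).as_matrix(); p=np.array(s['tool_pos'])
    print('t',round(s['time_s'],1),'pos',np.round(p,4),'phi',round(np.degrees(np.arctan2(R[1,0],R[0,0])),1),'w',round(s['grip_width'],4),'F',round(s['grip_force'],1),'ft',np.round(s['ft_force'],1),'nose',manip.nose_length)
    for x,y,z,f in T:
        f=np.radians(f); G=np.array([[np.cos(f),np.sin(f),0],[np.sin(f),-np.cos(f),0],[0,0,-1]])
        print('  inc',np.round(1000*R.T@(np.array([x,y,z])-p)).astype(int),np.round(np.degrees(Ro.from_matrix(R.T@G).as_rotvec()),1))
E
python3 -c "
from h import *
go((.5,.05,.28,163),(.43,-.19,.26,163))"
```

```text
t 0.8 pos [0.398  0.3253 0.304 ] phi 154.8 w 0.012 F 0.0 ft [ 0.8  0.6 -0.6] nose 0.0726
  inc [-209 -206   24] [ 0.   0.  -8.2]
  inc [-248 -453   44] [ 0.   0.  -8.2]
```

>>> apply_moves(
  increments=[
    [-205, -200, 24, 0, 0, -8, 0],
    [-205, -200, 24, 0, 0, -8, 0],
    [-205, -200, 24, 0, 0, -8, 0],
    [-215, -240, 24, 0, 0, -8, 0],
    [-225, -280, 24, 0, 0, -8, 0],
  ],
)

```text
time_s: 1.25
tool_pos: [0.4673, 0.0903, 0.2857]
ee_rot: [0.469, 3.105, 0.0]
ft_force: [1.1, -0.6, -0.1]
grip_width: 0.0428
grip_force: 0.0
```

```bash
python3 -c "
from h import *
go((.43,-.19,.26,163))"
```

```text
t 1.2 pos [0.4673 0.0903 0.2857] phi 162.8 w 0.0428 F 0.0 ft [ 1.1 -0.6 -0.1] nose 0.0726
  inc [ -47 -279   26] [ 0.   0.1 -0.2]
```

>>> apply_moves(
  increments=[
    [-45, -240, 26, 0, 0, 0, 0],
    [-45, -240, 26, 0, 0, 0, 0],
    [-45, -240, 26, 0, 0, 0, 0],
    [-45, -240, 26, 0, 0, 0, 0],
    [-45, -240, 26, 0, 0, 0, 0],
  ],
)

```text
time_s: 1.75
tool_pos: [0.4378, -0.1525, 0.2597]
ee_rot: [0.47, 3.106, -0.0]
ft_force: [0.9, 0.1, 0.2]
grip_width: 0.043
grip_force: 0.0
```

```bash
python3 - <<'E'
from h import *
d=grab('wrist'); save(d,'w1.png'); go()
hsv=cv2.cvtColor(np.asarray(d['frame']),cv2.COLOR_RGB2HSV)
m=cv2.inRange(hsv,(5,190,170),(18,255,255))
for c in cv2.findContours(m,0,2)[0]:
    if cv2.contourArea(c)>60: b=cv2.boxPoints(cv2.minAreaRect(c)); print(cv2.contourArea(c),np.round(b).tolist(),np.round(plane(d,b,.006)[:,:2],3).tolist())
E
```

```text
t 1.8 pos [ 0.4376 -0.1587  0.2593] phi 162.6 w 0.0426 F 0.0 ft [-0.  -5.4 -0.2] nose 0.0726
209.5 [[238.0, 245.0], [246.0, 245.0], [248.0, 279.0], [240.0, 279.0]] [[0.445, -0.231], [0.447, -0.223], [0.48, -0.234], [0.478, -0.241]]
```

View pics/w1.png

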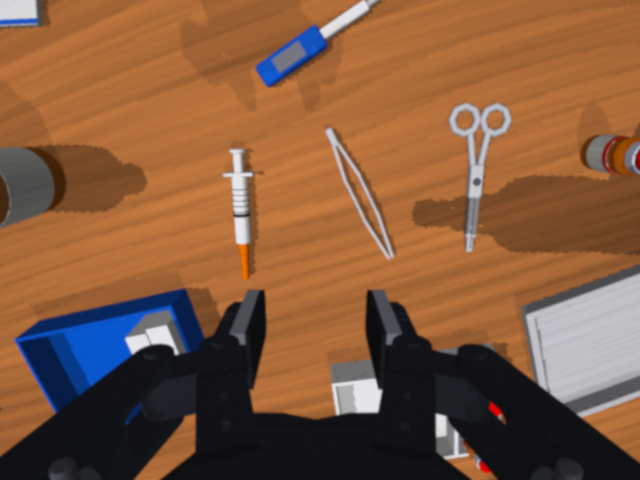

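The wrist view shows the syringe from thumb disc (237,150) to sheath tip (247,279). The forceps run from (329,129) to (391,257), the scissors pivot is at (476,182) with points at (469,250), and the bottle is at the left edge. I'll re-measure with the arm at rest.

```bash
python3 - <<'E'
from h import *
d=grab('wrist'); 
hsv=cv2.cvtColor(np.asarray(d['frame']),cv2.COLOR_RGB2HSV)
m=cv2.inRange(hsv,(0,0,150),(180,50,255))
m[300:]=0
m2=cv2.inRange(hsv,(5,190,170),(18,255,255)); m2[300:]=0
for nm,mm,z in(('w',cv2.morphologyEx(m,cv2.MORPH_CLOSE,np.ones((5,5))),.006),('o',m2,.006)):
  for c in cv2.findContours(mm,0,2)[0]:
    if cv2.contourArea(c)<90: continue
    b=cv2.boxPoints(cv2.minAreaRect(c)); W=plane(d,b,z)[:,:2]
    s=[(b[i]+b[(i+1)%4])/2 for i in range(4)]
    if np.linalg.norm(b[0]-b[1])<np.linalg.norm(b[1]-b[2]): e=[s[0],s[2]]
    else: e=[s[1],s[3]]
    E=plane(d,e,z)[:,:2]; v=E[1]-E[0]
    print(nm,cv2.contourArea(c),np.round(e).tolist(),'ends',np.round(E,4).tolist(),'L',round(np.linalg.norm(v),4),'yaw',round(np.degrees(np.arctan2(v[1],v[0])),1))
t,h_=plane(d,[(237.5,150),(247,279)],.007)[:,:2]; print('thumb',t,'tip',h_,'mid',t+(h_-t)*50/120, np.linalg.norm(h_-t))
go()
E
```

```text
w 736.5 [[639.0, 288.0], [574.0, 288.0]] ends [[0.6082, 0.1322], [0.5852, 0.0628]] L 0.0732 yaw -108.4
w 1066.5 [[246.0, 147.0], [246.0, 241.0]] ends [[0.3633, -0.2005], [0.443, -0.2302]] L 0.085 yaw -20.4
w 1840.0 [[337.0, 126.0], [399.0, 256.0]] ends [[0.3704, -0.1208], [0.4991, -0.0983]] L 0.1307 yaw 9.9
w 2570.5 [[497.0, 96.0], [458.0, 196.0]] ends [[0.386, 0.0158], [0.4594, -0.0339]] L 0.0887 yaw -34.1
w 564.0 [[379.0, -2.0], [330.0, 31.0]] ends [[0.2854, -0.0608], [0.2977, -0.1046]] L 0.0455 yaw -74.3
w 689.5 [[44.0, 8.0], [-0.0, 8.0]] ends [[0.2024, -0.323], [0.1864, -0.3615]] L 0.0417 yaw -112.6
o 210.0 [[250.0, 243.0], [251.0, 278.0]] ends [[0.4461, -0.227], [0.4795, -0.2379]] L 0.0351 yaw -18.0
thumb [ 0.36358952 -0.20780466] tip [ 0.47879357 -0.24201258] mid [ 0.41159121 -0.22205796] 0.12017552323099086
t 1.9 pos [ 0.438  -0.1554  0.2594] phi 162.4 w 0.0429 F 0.0 ft [0.7 0.8 0.1] nose 0.0726
```

```bash
python3 -c "
from h import *
go((.412,-.217,.13,162.8))"
```

```text
t 1.9 pos [ 0.438  -0.1554  0.2594] phi 162.4 w 0.0429 F 0.0 ft [0.7 0.8 0.1] nose 0.0726
  inc [  6 -66 130] [-0.1  0.  -0.4]
```

>>> apply_moves(
  increments=[
    [6, -66, 130, 0, 0, 0, 0],
    [6, -66, 130, 0, 0, 0, 0],
    [6, -66, 130, 0, 0, 0, 0],
    [6, -66, 130, 0, 0, 0, 0],
    [6, -66, 130, 0, 0, 0, 0],
  ],
)

```text
time_s: 2.35
tool_pos: [0.413, -0.2109, 0.1294]
ee_rot: [-0.471, -3.104, -0.002]
ft_force: [0.5, 0.3, -0.1]
grip_width: 0.0427
grip_force: 0.0
```

```bash
python3 - <<'E'
from h import *
go(); d=grab('wrist'); save(d,'w2.png')
hsv=cv2.cvtColor(np.asarray(d['frame']),cv2.COLOR_RGB2HSV)
m=cv2.inRange(hsv,(0,0,150),(180,50,255));m2=cv2.inRange(hsv,(5,190,170),(18,255,255))
for nm,mm in(('w',cv2.morphologyEx(m,cv2.MORPH_CLOSE,np.ones((5,5)))),('o',m2)):
  for c in cv2.findContours(mm,0,2)[0]:
    if cv2.contourArea(c)<400: continue
    b=cv2.boxPoints(cv2.minAreaRect(c)); print(nm,cv2.contourArea(c),np.round(b).tolist(),np.round(plane(d,b,.007)[:,:2],4).tolist())
go((.412,-.217,.076,162.8))
E
```

```text
t 2.4 pos [ 0.413  -0.2109  0.1294] phi 162.7 w 0.0427 F 0.0 ft [ 0.5  0.3 -0.1] nose 0.0726
w 413.5 [[133.0, 475.0], [180.0, 453.0], [187.0, 467.0], [140.0, 489.0]] [[0.5289, -0.386], [0.5176, -0.3423], [0.5314, -0.3435], [0.5436, -0.3882]]
w 2784.0 [[270.0, 319.0], [289.0, 175.0], [336.0, 181.0], [317.0, 325.0]] [[0.4366, -0.2467], [0.3597, -0.2092], [0.3702, -0.1865], [0.4488, -0.2211]]
w 794.0 [[438.0, 155.0], [462.0, 142.0], [499.0, 211.0], [475.0, 224.0]] [[0.3729, -0.1319], [0.3702, -0.1186], [0.4119, -0.1062], [0.415, -0.1202]]
o 473.0 [[301.0, 326.0], [314.0, 326.0], [314.0, 374.0], [301.0, 374.0]] [[0.4463, -0.2305], [0.4486, -0.2231], [0.4811, -0.2333], [0.4787, -0.241]]
t 2.4 pos [ 0.4141 -0.2112  0.1306] phi 162.8 w 0.0425 F 0.0 ft [-0.4  0.2  0.1] nose 0.0726
  inc [ 0 -6 55] [ 0.  0. -0.]
```

View pics/w2.png

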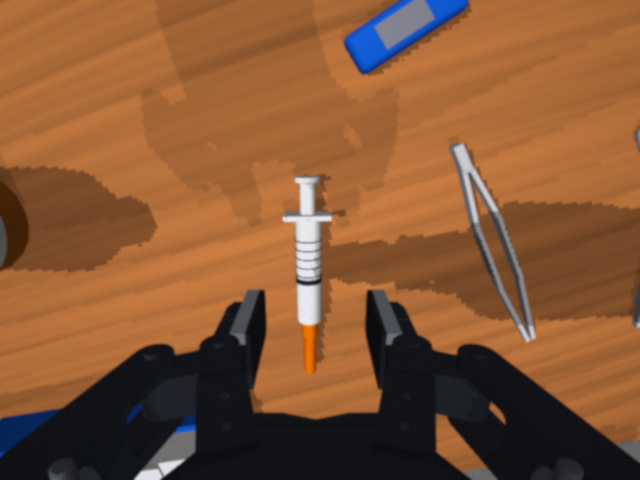

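The view shows the syringe squarely between the fingers, axis column about 309, with its middle at (0.413,-0.217). Going down and gripping.

>>> apply_moves(
  increments=[
    [1, -5, 40, 0, 0, 0, 0],
    [1, -5, 53, 0, 0, 0, 0],
    [1, -5, 53, 0, 0, 0, 0],
  ],
  squeeze=25,
)

```text
time_s: 2.7
tool_pos: [0.4116, -0.2153, 0.0773]
ee_rot: [0.468, 3.106, 0.0]
ft_force: [-0.1, 0.1, 0.1]
grip_width: 0.0428
grip_force: 0.0
```

>>> apply_moves(
  increments=[
    [0, 0, 0, 0, 0, 0, -1],
    [0, 0, 0, 0, 0, 0, -1],
    [0, 0, 0, 0, 0, 0, -1],
    [0, 0, 0, 0, 0, 0, -1],
    [0, 0, 0, 0, 0, 0, -1],
  ],
)

```text
time_s: 3.2
tool_pos: [0.4122, -0.2164, 0.0786]
ee_rot: [0.469, 3.102, -0.002]
ft_force: [0.9, 2.0, 7.9]
grip_width: 0.0126
grip_force: 26.1
```

>>> apply_moves(
  increments=[
    [0, 0, -100, 0, 0, 0, -1],
    [0, 0, -150, 0, 0, 0, -1],
    [0, 0, -150, 0, 0, 0, -1],
    [0, 0, -150, 0, 0, 0, -1],
  ],
)

```text
time_s: 3.6
tool_pos: [0.4144, -0.2183, 0.2342]
ee_rot: [0.467, 3.092, -0.01]
ft_force: [0.1, -0.6, -0.3]
grip_width: 0.0126
grip_force: 25.4
```

```bash
python3 -c "
from h import *
go((.5,.10,.25,128),(.536,.384,.20,96))"
```

```text
t 3.6 pos [ 0.4144 -0.2183  0.2342] phi 162.8 w 0.0126 F 25.4 ft [ 0.1 -0.6 -0.3] nose 0.0726
  inc [ 12 329 -17] [ 0.   0.9 34.8]
  inc [ 62 611  31] [ 0.3  0.9 66.8]
```

```bash
python3 - <<'E'
from h import *
d=grab('wrist'); save(d,'w3.png',(120,120,520,420),1.5)
E
```

```text
(no output)
```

View pics/w3.png

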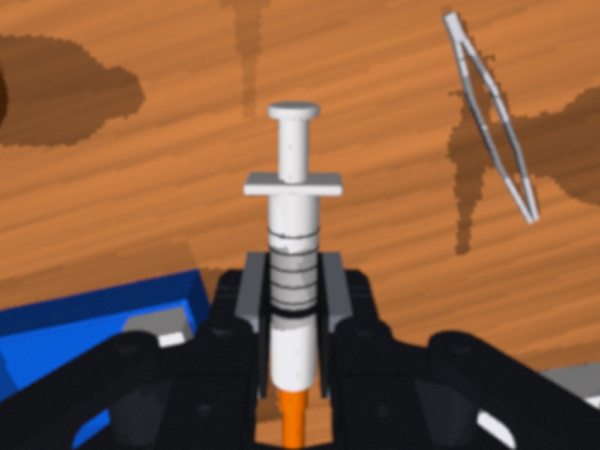

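The view shows the syringe held firmly by the barrel, between the pads at crop (295,285). Carrying it to the sharps box.

>>> apply_moves(
  increments=[
    [12, 330, -20, 0, 0, 35, -1],
    [12, 330, -20, 0, 0, 35, -1],
    [12, 330, -20, 0, 0, 35, -1],
    [12, 330, -20, 0, 0, 35, -1],
    [12, 330, -20, 0, 0, 35, -1],
  ],
)

```text
time_s: 4.15
tool_pos: [0.468, -0.0028, 0.2394]
ee_rot: [-1.39, -2.816, 0.002]
ft_force: [1.4, 0.3, -0.2]
grip_width: 0.0126
grip_force: 25.4
```

```bash
python3 -c "
from h import *
go((.52,.23,.24,110),(.536,.384,.2,96))"
```

```text
t 4.2 pos [ 0.468  -0.0028  0.2394] phi 127.5 w 0.0126 F 25.4 ft [ 1.4  0.3 -0.2] nose 0.0726
  inc [153 183  -1] [-0.1 -0.  17.5]
  inc [266 289  39] [-0.1 -0.  31.5]
```

>>> apply_moves(
  increments=[
    [155, 185, 0, 0, 0, 18, -1],
    [155, 185, 0, 0, 0, 18, -1],
    [155, 185, 0, 0, 0, 18, -1],
    [155, 185, 0, 0, 0, 18, -1],
    [155, 185, 0, 0, 0, 18, -1],
  ],
)

```text
time_s: 4.65
tool_pos: [0.5182, 0.2295, 0.2391]
ee_rot: [-1.806, -2.57, 0.003]
ft_force: [1.3, -0.7, 0.3]
grip_width: 0.0124
grip_force: 25.4
```

```bash
python3 -c "
from h import *
go((.536,.384,.2,96))"
```

```text
t 4.7 pos [0.5182 0.2295 0.2391] phi 109.8 w 0.0124 F 25.4 ft [ 1.3 -0.7  0.3] nose 0.0726
  inc [139  69  39] [-0.1  0.  13.8]
```

>>> apply_moves(
  increments=[
    [148, 70, 39, 0, 0, 14, -1],
    [148, 70, 39, 0, 0, 14, -1],
    [148, 70, 39, 0, 0, 14, -1],
    [148, 70, 39, 0, 0, 14, -1],
    [148, 70, 39, 0, 0, 14, -1],
  ],
)

```text
time_s: 5.15
tool_pos: [0.5337, 0.3931, 0.1986]
ee_rot: [-2.101, -2.334, 0.004]
ft_force: [0.1, -0.6, -0.1]
grip_width: 0.0124
grip_force: 25.4
```

```bash
python3 - <<'E'
from h import *
d=grab('wrist'); save(d,'w4.png')
go((.536,.394,.172,96))
for n in('side','scene'):
  e=grab(n)
  hsv=cv2.cvtColor(np.asarray(e['frame']),cv2.COLOR_RGB2HSV); m=cv2.inRange(hsv,(5,200,190),(16,255,255))
  print(n,[np.mean(c.reshape(-1,2),0).tolist() for c in cv2.findContours(m,0,2)[0] if cv2.contourArea(c)>15])
E
```

```text
t 5.2 pos [0.5337 0.3911 0.1993] phi 95.9 w 0.0125 F 25.4 ft [-0.3  0.6  0. ] nose 0.0726
  inc [ 3  3 27] [-0.2  0.1 -0.1]
side []
scene []
```

View pics/w4.png

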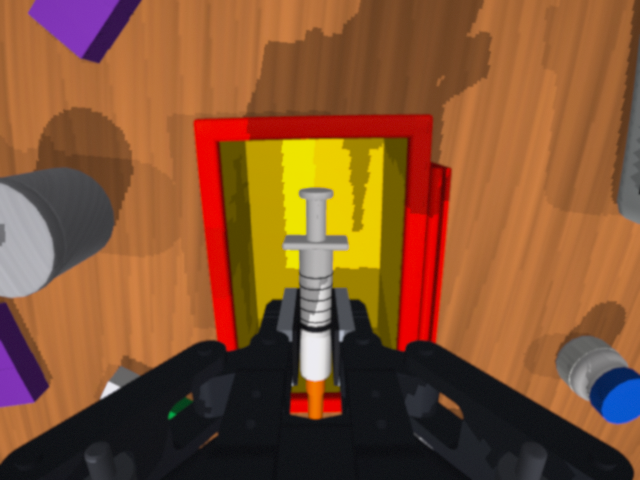

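The view shows the syringe centred over the mouth, with inner rim corners at (218,142) and (405,138). The near edge is at about row 392 and the sheath tip at (316,418). I'll check the fit along y.

```bash
python3 - <<'E'
from h import *
d=grab('wrist')
print(np.round(plane(d,[(218,142),(405,138),(300,393)],.092),3), np.round(plane(d,[(316,190),(316,418)],.128),3)); go()
E
```

```text
[[0.481 0.452 0.092]
 [0.569 0.463 0.092]
 [0.532 0.313 0.092]] [[0.529 0.44  0.128]
 [0.54  0.329 0.128]]
t 5.3 pos [0.5345 0.389  0.201 ] phi 95.7 w 0.0128 F 25.4 ft [-0.4  1.   0.1] nose 0.0726
```

It fits: the syringe spans y 0.329 to 0.440 inside a mouth of 0.313 to 0.457. Lowering and releasing.

>>> apply_moves(
  increments=[
    [0, 0, 26, 0, 0, 0, -1],
    [0, 0, 26, 0, 0, 0, -1],
    [0, 0, 26, 0, 0, 0, -0.3],
    [0, 0, 26, 0, 0, 0, -0.3],
    [0, 0, 26, 0, 0, 0, -0.3],
  ],
)

```text
time_s: 5.85
tool_pos: [0.5355, 0.3906, 0.1764]
ee_rot: [2.106, 2.33, 0.003]
ft_force: [0.4, 0.5, 0.2]
grip_width: 0.03
grip_force: 0.0
```

>>> apply_moves(
  increments=[
    [0, 0, -60, 0, 0, 0, 0],
    [0, 0, -100, 0, 0, 0, 0],
    [0, 0, -100, 0, 0, 0, 0],
    [0, 0, -100, 0, 0, 0, 0],
  ],
)

```text
time_s: 6.25
tool_pos: [0.5357, 0.3912, 0.2782]
ee_rot: [2.105, 2.33, 0.009]
ft_force: [-0.2, -0.7, -0.8]
grip_width: 0.0427
grip_force: 0.0
```

```bash
python3 - <<'E'
from h import *
d=grab('wrist'); save(d,'w5.png',(120,80,520,380),1.5)
go((.45,.14,.27,110))
# carton, vial, scissors from here
E
```

```text
t 6.3 pos [0.5347 0.3906 0.276 ] phi 95.8 w 0.0426 F 0.0 ft [-0.3 -0.4 -0.6] nose 0.0726
  inc [-241 -110    6] [  0.1  -0.  -14.2]
```

View pics/w5.png

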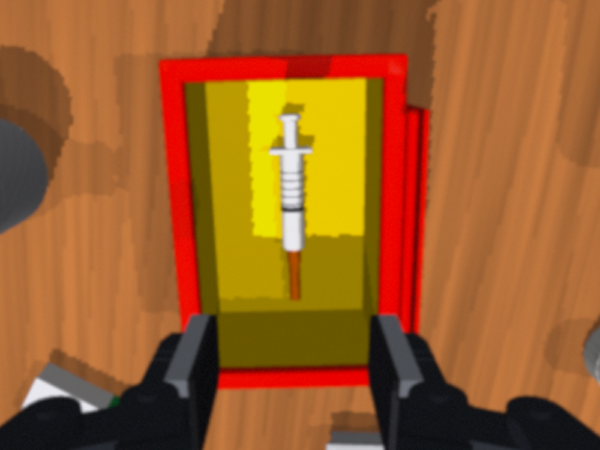

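The view shows the syringe lying on the floor of the sharps box at crop (292,205), so the first stage is done. Next I'll hover near the carton and vial, and compute the container poses.

>>> apply_moves(
  increments=[
    [-240, -100, 0, 0, 0, -14, 0.9],
    [-240, -100, 0, 0, 0, -14, 0.9],
    [-240, -100, 0, 0, 0, -14, 0.9],
    [-240, -100, 0, 0, 0, -14, 0.9],
    [-240, -100, 0, 0, 0, -14, 0.9],
  ],
)

```text
time_s: 6.8
tool_pos: [0.4604, 0.1495, 0.2733]
ee_rot: [-1.804, -2.569, 0.005]
ft_force: [0.8, -1.5, 0.6]
grip_width: 0.0808
grip_force: 0.0
```

```bash
python3 - <<'E'
from h import *
grab('wrist');grab('wrist'); d=grab('wrist'); save(d,'w6.png'); go()
import pickle; pickle.dump(d,open('w6.pkl','wb'))
s=grab('side')
print('tray',np.round(plane(s,[(342.2,201.5),(390.7,189.3),(423.7,237.4),(373.3,254.1)],.022),3).tolist())
print('vtray',np.round(plane(s,[(390.4,256.7),(454.8,304.1),(405.9,308.5)],.032),3).tolist())
print('bin',np.round(plane(s,[(425, 355), (454, 426), (398, 445), (374, 366)],.036),3).tolist())
E
```

```text
t 7.0 pos [0.4601 0.1487 0.2736] phi 109.6 w 0.0812 F 0.0 ft [ 0.7 -0.1 -0.4] nose 0.0726
tray [[0.582, 0.213, 0.022], [0.731, 0.219, 0.022], [0.742, 0.02, 0.022], [0.595, 0.006, 0.022]]
vtray [[0.629, -0.023, 0.032], [0.717, -0.205, 0.032], [0.602, -0.182, 0.032]]
bin [[0.591, -0.311, 0.036], [0.578, -0.476, 0.036], [0.457, -0.478, 0.036], [0.475, -0.303, 0.036]]
```

View pics/w6.png

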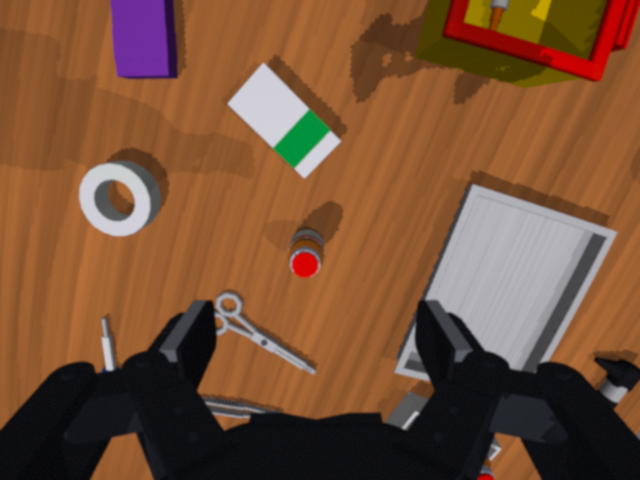

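The view shows the carton's top corners at (264,63), (341,141), (304,179) and (228,104), with the vial cap at (305,264). The scissors pivot is at (265,343) with points at (314,371), and the tray corners are at (474,185), (617,233) and (397,373).

```bash
python3 - <<'E'
from h import *
import pickle; d=pickle.load(open('w6.pkl','rb'))
c=plane(d,[(264,63),(341,141),(304,179),(228,104)],.022)[:,:2]; v=c[1]-c[0]
print('carton',c.mean(0),np.linalg.norm(v),np.linalg.norm(c[2]-c[1]),np.degrees(np.arctan2(v[1],v[0])))
print('vial',plane(d,[(305,264)],.062)[0])
s=plane(d,[(265,343),(314,371)],.006)[:,:2];v=s[1]-s[0]; print('sc',s,np.linalg.norm(v),np.degrees(np.arctan2(v[1],v[0])))
print('tray',np.round(plane(d,[(474,185),(617,233),(397,373)],.022),3).tolist())
E
```

```text
carton [0.40532757 0.21010887] 0.08877469143708705 0.045289123335609596 -24.90826110243761
vial [0.45902654 0.11108872 0.062     ]
sc [[ 0.45337007 -0.00938245]
 [ 0.51408812 -0.02505454]] 0.06270802269297446 -14.472874898494233
tray [[0.579, 0.217, 0.022], [0.732, 0.225, 0.022], [0.593, 0.013, 0.022]]
```

```bash
python3 -c "
from h import *
go((.406,.209,.15,155))"
```

```text
t 7.0 pos [0.4615 0.1503 0.274 ] phi 109.6 w 0.0808 F 0.0 ft [ 0.9  0.4 -0.6] nose 0.0726
  inc [ 74 -32 124] [ -0.1  -0.1 -45.4]
```

>>> apply_moves(
  increments=[
    [75, -32, 80, 0, 0, -42, 0.7],
    [75, -32, 80, 0, 0, -42, 0.7],
    [75, -32, 120, 0, 0, -42, 0.7],
    [75, -32, 120, 0, 0, -42, 0.7],
    [75, -32, 120, 0, 0, -42, 0.7],
  ],
)

```text
time_s: 7.5
tool_pos: [0.4054, 0.2127, 0.1523]
ee_rot: [-0.75, -3.046, 0.005]
ft_force: [0.4, -0.5, 0.8]
grip_width: 0.0726
grip_force: 0.0
```

```bash
python3 - <<'E'
from h import *
grab('wrist'); d=grab('wrist')
hsv=cv2.cvtColor(np.asarray(d['frame']),cv2.COLOR_RGB2HSV); m=cv2.inRange(hsv,(0,0,120),(180,60,255))|cv2.inRange(hsv,(55,100,60),(80,255,255))
m=cv2.morphologyEx(m,cv2.MORPH_OPEN,np.ones((5,5)))
for c in cv2.findContours(m,0,2)[0]:
    if cv2.contourArea(c)>2500:
        b=cv2.boxPoints(cv2.minAreaRect(c)); w=plane(d,b,.022)[:,:2]; v=w[1]-w[0]; print(np.round(b).tolist(),w.mean(0),np.linalg.norm(v),np.linalg.norm(w[2]-w[1]),np.degrees(np.arctan2(v[1],v[0])))
go((.406,.209,.078,155))
E
```

```text
[[267.0, 184.0], [349.0, 181.0], [354.0, 327.0], [273.0, 330.0]] [0.40402664 0.21021174] 0.044733555866344935 0.09010635168567721 64.62924725801702
[[0.0, 221.0], [0.0, 101.0], [85.0, 101.0], [85.0, 221.0]] [0.28271724 0.10135641] 0.06997979260019267 0.05067102967050419 139.56332389814665
[[554.0, 0.0], [639.0, 0.0], [639.0, 71.0], [554.0, 71.0]] [0.36338214 0.40073192] 0.04872153219050372 0.03621823414224352 67.51472938276022
t 7.6 pos [0.4068 0.2127 0.1538] phi 151.9 w 0.0728 F 0.0 ft [-0.8  0.1  0.1] nose 0.0726
  inc [-1 -4 76] [-0.1 -0.1 -3.1]
```

Carton centre is (0.404,0.210) and measures 45 x 90 mm at yaw -25.4°. Grasping it.

>>> apply_moves(
  increments=[
    [1, -2, 45, 0, 0, -3, 0.7],
    [1, -2, 75, 0, 0, -3, 0.7],
    [1, -2, 75, 0, 0, -3, 0.7],
  ],
  squeeze=25,
)

```text
time_s: 7.9
tool_pos: [0.4033, 0.2098, 0.0772]
ee_rot: [-0.687, -3.059, 0.006]
ft_force: [-0.8, 0.1, -0.0]
grip_width: 0.0725
grip_force: 0.0
```

>>> apply_moves(
  increments=[
    [0, 0, 0, 0, 0, 0, -0.6],
    [0, 0, 0, 0, 0, 0, -0.6],
    [0, 0, 0, 0, 0, 0, -0.6],
    [0, 0, 0, 0, 0, 0, -0.6],
  ],
)

```text
time_s: 8.3
tool_pos: [0.406, 0.2102, 0.0814]
ee_rot: [0.685, 3.063, 0.003]
ft_force: [0.1, 0.3, 4.4]
grip_width: 0.0442
grip_force: 26.9
```

>>> apply_moves(
  increments=[
    [0, 0, -100, 0, 0, 0, -0.6],
    [0, 0, -170, 0, 0, 0, -0.6],
    [0, 0, -170, 0, 0, 0, -0.6],
    [0, 0, -170, 0, 0, 0, -0.6],
    [0, 0, -170, 0, 0, 0, -0.6],
  ],
)

```text
time_s: 8.8
tool_pos: [0.4072, 0.2106, 0.2546]
ee_rot: [0.684, 3.058, 0.009]
ft_force: [0.5, -0.2, -0.7]
grip_width: 0.0439
grip_force: 26.5
```

```bash
python3 -c "
from h import *
go((.48,-.02,.25,165),(.525,-.2,.25,175))"
```

```text
t 8.8 pos [0.4072 0.2106 0.2546] phi 154.8 w 0.0439 F 26.5 ft [ 0.5 -0.2 -0.7] nose 0.0726
  inc [-164 -178    4] [  0.4   0.4 -10.2]
  inc [-282 -321    4] [  0.4   0.5 -20.2]
```

>>> apply_moves(
  increments=[
    [-164, -178, 0, 0, 0, -10, -0.6],
    [-164, -178, 0, 0, 0, -10, -0.6],
    [-164, -178, 0, 0, 0, -10, -0.6],
    [-164, -178, 0, 0, 0, -10, -0.6],
    [-164, -178, 0, 0, 0, -10, -0.6],
  ],
)

```text
time_s: 9.3
tool_pos: [0.4771, -0.0229, 0.2492]
ee_rot: [-0.415, -3.112, -0.0]
ft_force: [1.1, -0.1, -0.6]
grip_width: 0.044
grip_force: 26.4
```

```bash
python3 -c "
from h import *
go((.515,-.25,.25,175.5))"
```

```text
t 9.3 pos [ 0.4771 -0.0229  0.2492] phi 164.8 w 0.044 F 26.4 ft [ 1.1 -0.1 -0.6] nose 0.0726
  inc [ -96 -209   -1] [  0.   -0.1 -10.7]
```

>>> apply_moves(
  increments=[
    [-95, -209, 0, 0, 0, -11, -0.6],
    [-95, -209, 0, 0, 0, -11, -0.6],
    [-95, -209, 0, 0, 0, -11, -0.6],
    [-95, -209, 0, 0, 0, -11, -0.6],
    [-95, -209, 0, 0, 0, -11, -0.6],
  ],
)

```text
time_s: 9.8
tool_pos: [0.5141, -0.2507, 0.2489]
ee_rot: [-0.118, -3.138, 0.0]
ft_force: [0.3, -0.3, -0.0]
grip_width: 0.0443
grip_force: 26.4
```

```bash
python3 - <<'E'
from h import *
go((.525,-.412,.20,175.5)); e=grab('side'); save(e,'s2.png',(280,240,520,440),2.5)
d=grab('wrist'); print(np.round(proj(d,[(.592,-.311,.038),(.579,-.475,.038),(.462,-.472,.038),(.475,-.303,.038)])))
E
```

```text
t 9.8 pos [ 0.5141 -0.2507  0.2489] phi 175.7 w 0.0443 F 26.4 ft [ 0.3 -0.3 -0. ] nose 0.0726
  inc [ -23 -160   49] [-0.  -0.1  0.2]
[[260. 316.]
 [ 77. 312.]
 [ 42. 181.]
 [251. 179.]]
```

```bash
python3 - <<'E'
from h import *
e=grab('side'); s=grab('scene')
print(plane(e,[(323,428)],0),plane(s,[(145,293)],0)); 
for X in([.35,-.39],[.36,-.385],[.34,-.39]): print(X,proj(e,[X+[0],X+[.15]]).round().tolist(),proj(s,[X+[0],X+[.15]]).round().tolist())
E
```

```text
[[ 0.33359249 -0.38642591  0.        ]] [[ 0.31868033 -0.3915018   0.        ]]
[0.35, -0.39] [[331.0, 427.0], [333.0, 393.0]] [[149.0, 301.0], [134.0, 262.0]]
[0.36, -0.385] [[335.0, 424.0], [337.0, 389.0]] [[152.0, 302.0], [137.0, 263.0]]
[0.34, -0.39] [[327.0, 429.0], [328.0, 394.0]] [[148.0, 298.0], [133.0, 259.0]]
```

View pics/s2.png

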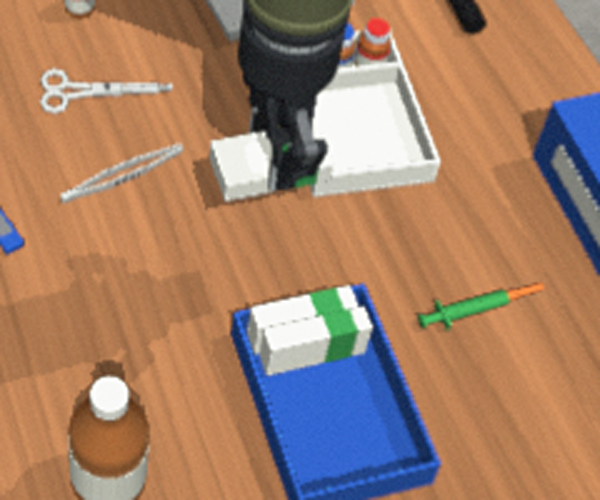

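The view shows the carton held level in the gripper, with the bin's free floor open below its two cartons. The bottle, at about (0.335,-0.39), is well clear. Placing it.

>>> apply_moves(
  increments=[
    [-23, -163, 40, 0, 0, 0, -0.6],
    [-23, -163, 40, 0, 0, 0, -0.6],
    [-23, -163, 40, 0, 0, 0, -0.6],
    [-23, -163, 40, 0, 0, 0, -0.6],
    [-23, -163, 100, 0, 0, 0, -0.6],
  ],
)

```text
time_s: 10.5
tool_pos: [0.5294, -0.4167, 0.1651]
ee_rot: [0.117, 3.128, -0.015]
ft_force: [0.7, -0.3, -0.8]
grip_width: 0.0444
grip_force: 26.5
```

```bash
python3 - <<'E'
from h import *
grab('wrist');go((.525,-.414,.088,175.5)); d=grab('wrist')
hsv=cv2.cvtColor(np.asarray(d['frame']),cv2.COLOR_RGB2HSV); m=cv2.inRange(hsv,(105,150,40),(125,255,255))
c=max(cv2.findContours(m,0,2)[0],key=cv2.contourArea); q=cv2.approxPolyDP(cv2.convexHull(c),8,True).reshape(-1,2); print(q.tolist(),np.round(plane(d,q,.038)[:,:2],3).tolist())
E
```

```text
t 10.6 pos [ 0.5238 -0.4103  0.1527] phi 175.7 w 0.0442 F 26.4 ft [-2.3  3.4 -6.2] nose 0.0726
  inc [-2 -4 65] [ 0.3 -0.3  0.2]
[[522, 165], [519, 190], [404, 306], [210, 336], [193, 167]] [[0.474, -0.3], [0.486, -0.301], [0.548, -0.362], [0.558, -0.474], [0.463, -0.467]]
```

>>> apply_moves(
  increments=[
    [-1, -3, 40, 0, 0, 0, -0.6],
    [-1, -3, 62, 0, 0, 0, -0.6],
    [-1, -3, 64, 0, 0, 0, -0.6],
    [-1, -3, 64, 0, 0, 0, -0.6],
  ],
)

```text
time_s: 11.0
tool_pos: [0.5267, -0.4135, 0.0969]
ee_rot: [-0.113, -3.139, -0.001]
ft_force: [0.4, -0.6, -0.5]
grip_width: 0.0445
grip_force: 26.4
```

```bash
python3 -c "
from h import *
go((.525,-.414,.088,175.5))"
```

```text
t 11.0 pos [ 0.5267 -0.4135  0.0969] phi 175.9 w 0.0445 F 26.4 ft [ 0.4 -0.6 -0.5] nose 0.0726
  inc [ 2 -1  9] [ 0.1 -0.   0.4]
```

>>> apply_moves(
  increments=[
    [0, 0, 9, 0, 0, 0, -0.6],
    [0, 0, 9, 0, 0, 0, -0.6],
    [0, 0, 9, 0, 0, 0, 0.4],
    [0, 0, 9, 0, 0, 0, 0.4],
    [0, 0, 9, 0, 0, 0, 0.4],
  ],
)

```text
time_s: 11.5
tool_pos: [0.5266, -0.4152, 0.0878]
ee_rot: [0.115, 3.139, -0.001]
ft_force: [0.7, 0.6, -0.2]
grip_width: 0.06
grip_force: 0.0
```

>>> apply_moves(
  increments=[
    [0, 0, -60, 0, 0, 0, 0.4],
    [0, 0, -120, 0, 0, 0, 0.4],
    [0, 0, -170, 0, 0, 0, 0.4],
    [0, 0, -170, 0, 0, 0, 0.4],
    [0, 0, -170, 0, 0, 0, 0.4],
  ],
)

```text
time_s: 12.0
tool_pos: [0.5281, -0.4166, 0.2626]
ee_rot: [0.115, 3.132, -0.01]
ft_force: [0.4, 0.3, 0.1]
grip_width: 0.0598
grip_force: 0.0
```

```bash
python3 - <<'E'
from h import *
grab('wrist'); d=grab('wrist')
hsv=cv2.cvtColor(np.asarray(d['frame']),cv2.COLOR_RGB2HSV); m=cv2.inRange(hsv,(0,0,120),(180,60,255))|cv2.inRange(hsv,(55,100,60),(80,255,255))
for c in cv2.findContours(cv2.morphologyEx(m,cv2.MORPH_OPEN,np.ones((5,5))),0,2)[0]:
    if cv2.contourArea(c)>1500:
        b=cv2.boxPoints(cv2.minAreaRect(c)); w=plane(d,b,.026)[:,:2]; v=w[1]-w[0]; print(np.round(b).tolist(),w.mean(0),np.linalg.norm(v),np.linalg.norm(w[2]-w[1]),np.degrees(np.arctan2(v[1],v[0])))
go((.435,-.11,.15,190),(.435,-.11,.15,10))
E
```

```text
[[525.0, 375.0], [532.0, 276.0], [646.0, 284.0], [639.0, 383.0]] [ 0.66207167 -0.15619734] 0.10965182000641928 0.1205363345707564 -176.97290419585755
[[292.0, 225.0], [343.0, 225.0], [343.0, 264.0], [292.0, 264.0]] [ 0.55118502 -0.4164557 ] 0.04358591140374454 0.03566472982902736 85.80230834529746
[[290.0, 160.0], [344.0, 160.0], [344.0, 223.0], [290.0, 223.0]] [ 0.50518919 -0.41353606] 0.043910828842998705 0.05297735528615153 85.77603375075506
[[386.0, 276.0], [391.0, 156.0], [458.0, 160.0], [452.0, 279.0]] [ 0.53577405 -0.32564426] 0.1044810608474631 0.05503378590847327 176.44041746022512
[[-0.0, 0.0], [126.0, 0.0], [126.0, 426.0], [0.0, 426.0]] [ 0.54067474 -0.65741529] 0.10590285230300235 0.4052142682115812 81.31380035662681
t 12.1 pos [ 0.5262 -0.4148  0.2572] phi 175.8 w 0.06 F 0.0 ft [-0.1 -0.6 -0.2] nose 0.0726
  inc [113 297 107] [ -0.    0.  -14.2]
  inc [113 297 107] [  0.    0.  165.8]
```

Carton lies in the bin at (0.525,-0.415), within a few mm of its point. Forceps next.

>>> apply_moves(
  increments=[
    [80, 230, 20, 0, 0, -14, 0],
    [80, 230, 20, 0, 0, -14, 0],
    [80, 230, 20, 0, 0, -14, 0],
    [80, 230, 20, 0, 0, -14, 0],
    [80, 230, 20, 0, 0, -14, 0],
  ],
)

```text
time_s: 12.6
tool_pos: [0.4607, -0.1769, 0.2344]
ee_rot: [0.267, -3.125, -0.006]
ft_force: [1.3, 0.9, 0.0]
grip_width: 0.0427
grip_force: 0.0
```

```bash
python3 -c "
from h import *
go((.435,-.11,.15,190))"
```

```text
t 12.6 pos [ 0.4607 -0.1769  0.2344] phi -170.2 w 0.0427 F 0.0 ft [1.3 0.9 0. ] nose 0.0726
  inc [14 70 85] [ 0.2 -0.3 -0.2]
```

>>> apply_moves(
  increments=[
    [14, 65, 85, 0, 0, 0, 0],
    [14, 65, 85, 0, 0, 0, 0],
    [14, 65, 85, 0, 0, 0, 0],
    [14, 65, 85, 0, 0, 0, 0],
  ],
)

```text
time_s: 13.0
tool_pos: [0.4357, -0.1163, 0.1494]
ee_rot: [0.271, -3.122, -0.005]
ft_force: [1.2, 0.4, 0.6]
grip_width: 0.0428
grip_force: 0.0
```

```bash
cat > inst.py <<'E'
from h import *
import sys
grab('wrist'); d=grab('wrist')
hsv=cv2.cvtColor(np.asarray(d['frame']),cv2.COLOR_RGB2HSV)
m=cv2.inRange(hsv,(0,0,60),(180,75,255)); m[:,:170]=0; m[:,470:]=0
m=cv2.morphologyEx(m,cv2.MORPH_CLOSE,np.ones((7,7))); print('px>0')
for c in cv2.findContours(m,0,2)[0]:
    if cv2.contourArea(c)>500:
        b=cv2.boxPoints(cv2.minAreaRect(c)); w=plane(d,b,.006)[:,:2]; v=w[1]-w[0];u=w[2]-w[1]; 
        if b[:,1].max()>450: continue
        print(int(cv2.contourArea(c)),np.round(b).tolist(),w.mean(0).round(4),np.round([np.hypot(*v),np.hypot(*u)],4),np.degrees([np.arctan2(v[1],v[0]),np.arctan2(u[1],u[0])]).round(1))
save(d,sys.argv[1]); go()
E
python3 inst.py w7.png
```

```text
px>0
831 [[434.0, 348.0], [469.0, 290.0], [484.0, 299.0], [449.0, 358.0]] [ 0.4711 -0.0147] [0.0475 0.0131] [166.9  69.1]
710 [[372.0, 290.0], [390.0, 285.0], [404.0, 341.0], [386.0, 346.0]] [ 0.4729 -0.0631] [0.0122 0.0431] [115.   26.3]
677 [[227.0, 341.0], [241.0, 286.0], [259.0, 290.0], [245.0, 345.0]] [ 0.4888 -0.1573] [0.0423 0.0118] [172.9  84. ]
3887 [[316.0, 142.0], [342.0, 142.0], [342.0, 344.0], [316.0, 344.0]] [ 0.435  -0.1096] [0.0148 0.1317] [99.9 11. ]
1568 [[385.0, 0.0], [469.0, 0.0], [469.0, 26.0], [385.0, 26.0]] [ 0.2945 -0.0821] [0.0451 0.013 ] [101.5  14.3]
1127 [[299.0, 4.0], [348.0, -2.0], [351.0, 25.0], [303.0, 31.0]] [ 0.3053 -0.1352] [0.0258 0.0131] [106.1  17.9]
t 13.1 pos [ 0.4394 -0.1187  0.1518] phi -170.2 w 0.0428 F 0.0 ft [ 0.8 -0.2  0.4] nose 0.0726
```

```bash
python3 -c "
from h import *
go((.4355,-.1096,.079,190))"
```

```text
t 13.1 pos [ 0.4394 -0.1187  0.1518] phi -170.2 w 0.0428 F 0.0 ft [ 0.8 -0.2  0.4] nose 0.0726
  inc [ 2 10 73] [-0.  -0.  -0.2]
```

>>> apply_moves(
  increments=[
    [1, 8, 45, 0, 0, 0, 0],
    [1, 8, 72, 0, 0, 0, 0],
    [1, 8, 72, 0, 0, 0, 0],
    [1, 8, 72, 0, 0, 0, 0],
  ],
)

```text
time_s: 13.5
tool_pos: [0.4376, -0.1115, 0.0806]
ee_rot: [-0.267, 3.129, -0.001]
ft_force: [0.7, -0.6, 0.4]
grip_width: 0.0429
grip_force: 0.0
```

>>> apply_moves(
  increments=[
    [0, 0, 0, 0, 0, 0, -1],
    [0, 0, 0, 0, 0, 0, -1],
    [0, 0, 0, 0, 0, 0, -1],
    [0, 0, 0, 0, 0, 0, -1],
    [0, 0, 0, 0, 0, 0, -1],
  ],
  squeeze=40,
)

```text
time_s: 14.0
tool_pos: [0.4375, -0.1108, 0.0816]
ee_rot: [-0.268, 3.127, -0.003]
ft_force: [0.1, -0.7, 7.3]
grip_width: -0.0002
grip_force: 3.9
```

>>> apply_moves(
  increments=[
    [0, 0, -100, 0, 0, 0, -1],
    [0, 0, -120, 0, 0, 0, -1],
    [0, 0, -120, 0, 0, 0, -1],
    [0, 0, -120, 0, 0, 0, -1],
  ],
)

```text
time_s: 14.4
tool_pos: [0.4385, -0.1111, 0.2041]
ee_rot: [-0.268, 3.122, -0.006]
ft_force: [-0.6, -0.6, 0.1]
grip_width: 0.0004
grip_force: 0.0
```

```bash
python3 -c "
from h import *
go((.55,0,.22,150),(.632,.115,.2,93.4))"
```

```text
t 14.4 pos [ 0.4385 -0.1111  0.2041] phi -170.2 w 0.0004 F 0.0 ft [-0.6 -0.6  0.1] nose 0.0726
  inc [-129   90  -15] [-0.1  0.5 39.8]
  inc [-229  190    5] [ 0.2  0.6 96.4]
```

The fingers closed over the top of the forceps because the tips were too high. Looking again, then going lower.

>>> apply_moves(
  increments=[
    [0, 0, 40, 0, 0, 0, -0.2],
    [0, 0, 50, 0, 0, 0, -0.2],
    [0, 0, 50, 0, 0, 0, -0.2],
    [0, 0, 50, 0, 0, 0, -0.2],
    [0, 0, 50, 0, 0, 0, -0.2],
  ],
)

```text
time_s: 14.9
tool_pos: [0.4367, -0.1105, 0.1505]
ee_rot: [-0.268, 3.13, -0.0]
ft_force: [0.4, -1.5, -0.3]
grip_width: 0.0342
grip_force: 0.0
```

```bash
python3 inst.py w8.png; python3 -c "
from h import *
go((.435,-.1096,.0755,190))"
```

```text
px>0
688 [[361.0, 289.0], [379.0, 285.0], [390.0, 341.0], [371.0, 344.0]] [ 0.4729 -0.0645] [0.0119 0.0416] [111.5  22.9]
656 [[241.0, 340.0], [252.0, 286.0], [270.0, 289.0], [258.0, 344.0]] [ 0.4862 -0.1422] [0.0414 0.0113] [175.9  87. ]
1198 [[422.0, 348.0], [468.0, 275.0], [486.0, 286.0], [440.0, 359.0]] [ 0.4664 -0.0126] [0.0592 0.0152] [164.5  67.8]
3872 [[301.0, 343.0], [301.0, 141.0], [328.0, 141.0], [328.0, 343.0]] [ 0.4353 -0.1115] [0.1314 0.0153] [-170.9   99.8]
1508 [[372.0, 0.0], [469.0, 0.0], [469.0, 22.0], [372.0, 22.0]] [ 0.2939 -0.0787] [0.0517 0.011 ] [101.3  14.3]
1146 [[286.0, 2.0], [335.0, -3.0], [338.0, 23.0], [289.0, 29.0]] [ 0.3054 -0.1353] [0.0258 0.0131] [105.7  17.4]
t 15.0 pos [ 0.4368 -0.1105  0.1507] phi -170.2 w 0.0341 F 0.0 ft [ 0.6 -0.4 -0. ] nose 0.0726
t 15.0 pos [ 0.4368 -0.1105  0.1507] phi -170.2 w 0.0341 F 0.0 ft [ 0.6 -0.4 -0. ] nose 0.0726
  inc [ 2  1 75] [-0.   0.1 -0.2]
```

Forceps are unmoved at (0.435,-0.111), so I'm going lower.

>>> apply_moves(
  increments=[
    [1, -1, 40, 0, 0, 0, -0.2],
    [1, -1, 70, 0, 0, 0, -0.2],
    [1, -1, 76, 0, 0, 0, -0.2],
    [1, -1, 76, 0, 0, 0, -0.2],
  ],
)

```text
time_s: 15.4
tool_pos: [0.4351, -0.1114, 0.0737]
ee_rot: [0.268, -3.128, -0.001]
ft_force: [0.4, 0.0, 0.3]
grip_width: 0.0343
grip_force: 0.0
```

>>> apply_moves(
  increments=[
    [0, 0, 0, 0, 0, 0, -1],
    [0, 0, 0, 0, 0, 0, -1],
    [0, 0, 0, 0, 0, 0, -1],
    [0, 0, 0, 0, 0, 0, -1],
  ],
  squeeze=40,
)

```text
time_s: 15.8
tool_pos: [0.4364, -0.1118, 0.0754]
ee_rot: [-0.268, 3.127, -0.002]
ft_force: [-1.0, 0.4, 6.9]
grip_width: 0.0132
grip_force: 40.0
```

>>> apply_moves(
  increments=[
    [0, 0, -50, 0, 0, 0, -1],
    [0, 0, -130, 0, 0, 0, -1],
    [0, 0, -130, 0, 0, 0, -1],
    [0, 0, -130, 0, 0, 0, -1],
  ],
)

```text
time_s: 16.2
tool_pos: [0.4382, -0.1124, 0.2088]
ee_rot: [-0.268, 3.12, -0.007]
ft_force: [1.3, -1.2, -0.9]
grip_width: 0.0133
grip_force: 39.2
```

>>> apply_moves(
  increments=[
    [-129, 90, -10, 0, 0, 40, -1],
    [-129, 90, -10, 0, 0, 40, -1],
    [-129, 90, -10, 0, 0, 40, -1],
    [-129, 90, -10, 0, 0, 40, -1],
    [-129, 90, -10, 0, 0, 40, -1],
  ],
)

```text
time_s: 16.7
tool_pos: [0.5493, 0.0014, 0.2134]
ee_rot: [0.822, 3.031, 0.002]
ft_force: [-0.8, -0.2, -0.6]
grip_width: 0.0135
grip_force: 39.2
```

```bash
python3 -c "
from h import *
go((.632,.115,.17,93.4))"
```

```text
t 16.7 pos [0.5493 0.0014 0.2134] phi 149.6 w 0.0135 F 39.2 ft [-0.8 -0.2 -0.6] nose 0.0726
  inc [-14 140  44] [ 0.1  0.  56.2]
```

>>> apply_moves(
  increments=[
    [-14, 140, 20, 0, 0, 56, -1],
    [-14, 140, 20, 0, 0, 56, -1],
    [-14, 140, 20, 0, 0, 56, -1],
    [-14, 140, 20, 0, 0, 56, -1],
    [-14, 140, 20, 0, 0, 56, -1],
  ],
)

```text
time_s: 17.2
tool_pos: [0.6296, 0.1146, 0.1921]
ee_rot: [-1.873, -2.52, 0.003]
ft_force: [-0.8, -0.6, -0.8]
grip_width: 0.0136
grip_force: 39.3
```

```bash
python3 -c "
from h import *
go((.632,.115,.17,93.4))"
```

```text
t 17.2 pos [0.6296 0.1146 0.1921] phi 106.8 w 0.0136 F 39.3 ft [-0.8 -0.6 -0.8] nose 0.0726
  inc [ 0  2 22] [-0.1 -0.  13.4]
```

>>> apply_moves(
  increments=[
    [0, 2, 20, 0, 0, 13, -1],
    [0, 2, 20, 0, 0, 13, -1],
    [0, 2, 20, 0, 0, 13, -1],
    [0, 2, 20, 0, 0, 13, -1],
  ],
)

```text
time_s: 17.6
tool_pos: [0.6313, 0.1136, 0.1734]
ee_rot: [-2.14, -2.299, 0.001]
ft_force: [0.6, 0.5, -0.6]
grip_width: 0.0132
grip_force: 39.3
```

```bash
python3 - <<'E'
from h import *
grab('wrist'); d=grab('wrist'); save(d,'w9.png'); go((.632,.115,.080,93.4))
c=[(.581,.215,.022),(.7315,.222,.022),(.742,.02,.022),(.594,.010,.022)]; print(proj(d,c).round())
E
```

```text
t 17.7 pos [0.6317 0.1136 0.1741] phi 94.0 w 0.0137 F 39.3 ft [-0.2 -0.1  0.4] nose 0.0726
  inc [ 1  0 94] [0.  0.  0.6]
[[240.  72.]
 [503.  81.]
 [458. 379.]
 [255. 380.]]
```

View pics/w9.png

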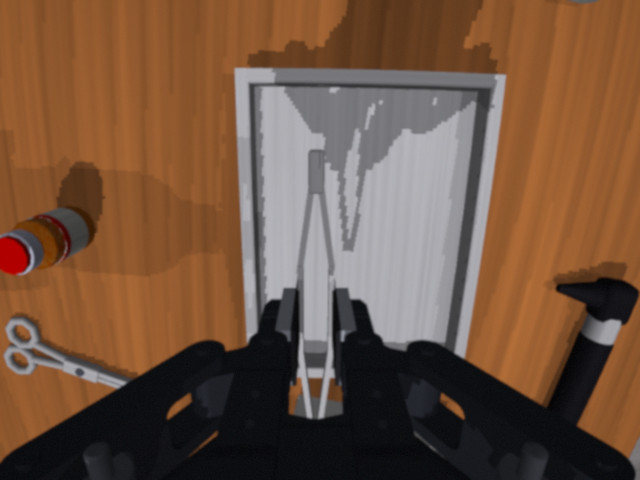

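The view shows the forceps held over the left half of the tray, whose rim corners are at (236,69), (505,75) and (467,360) as predicted. Lowering.

>>> apply_moves(
  increments=[
    [0, 2, 45, 0, 0, 0, -1],
    [0, 2, 85, 0, 0, 0, -1],
    [0, 2, 92, 0, 0, 0, -1],
    [0, 2, 92, 0, 0, 0, -1],
    [0, 2, 92, 0, 0, 0, -1],
  ],
)

```text
time_s: 18.2
tool_pos: [0.6347, 0.1139, 0.0834]
ee_rot: [2.142, 2.296, 0.003]
ft_force: [1.1, -0.1, -0.3]
grip_width: 0.0137
grip_force: 39.3
```

```bash
python3 -c "
from h import *
go((.632,.115,.079,93.4))"
```

```text
t 18.2 pos [0.6347 0.1139 0.0834] phi 94.0 w 0.0137 F 39.3 ft [ 1.1 -0.1 -0.3] nose 0.0726
  inc [ 1 -3  4] [ 0.1 -0.   0.6]
```

>>> apply_moves(
  increments=[
    [0, -1, 3, 0, 0, 0, -1],
    [0, -1, 3, 0, 0, 0, -0.4],
    [0, -1, 3, 0, 0, 0, -0.4],
    [0, -1, 3, 0, 0, 0, -0.4],
  ],
)

```text
time_s: 18.6
tool_pos: [0.633, 0.1138, 0.0797]
ee_rot: [2.143, 2.297, 0.001]
ft_force: [-0.7, 0.4, 0.8]
grip_width: 0.0255
grip_force: 0.0
```

>>> apply_moves(
  increments=[
    [0, 0, -60, 0, 0, 0, -0.4],
    [0, 0, -90, 0, 0, 0, -0.4],
    [0, 0, -120, 0, 0, 0, 0],
    [0, 0, -120, 0, 0, 0, 0],
    [0, 0, -120, 0, 0, 0, 0],
  ],
)

```text
time_s: 19.1
tool_pos: [0.633, 0.1138, 0.2003]
ee_rot: [2.142, 2.296, 0.003]
ft_force: [-0.6, 0.2, -1.1]
grip_width: 0.0429
grip_force: 0.0
```

```bash
python3 - <<'E'
from h import *
grab('wrist');d=grab('wrist'); save(d,'w10.png')
print(plane(d,[(316,152)],.01))
go((.454,-.008,.15,164.5))
E
```

```text
[[0.62783875 0.17119253 0.01      ]]
t 19.2 pos [0.6317 0.1137 0.198 ] phi 94.0 w 0.0425 F 0.0 ft [-0.6 -0.3  0.7] nose 0.0726
  inc [-109 -186   48] [ -0.1  -0.1 -70.5]
```

View pics/w10.png

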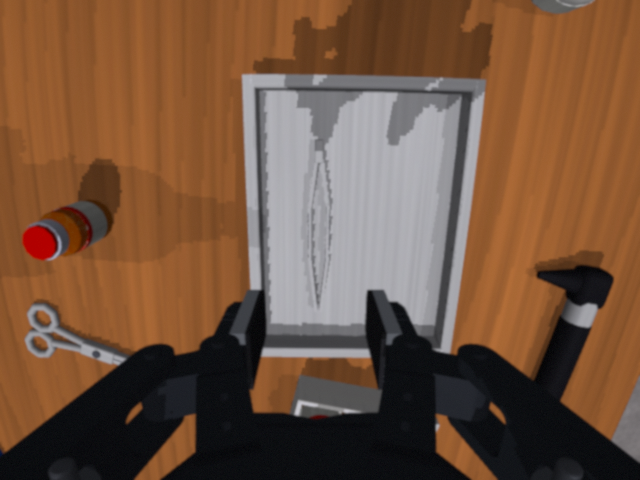

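The view shows the forceps lying flat in the tray, from (318,152) to (318,308). Scissors next.

>>> apply_moves(
  increments=[
    [-109, -186, 0, 0, 0, -70, 0],
    [-109, -186, 0, 0, 0, -70, 0],
    [-109, -186, 0, 0, 0, -70, 0],
    [-109, -186, 0, 0, 0, -70, 0],
    [-109, -186, 0, 0, 0, -70, 0],
  ],
)

```text
time_s: 19.7
tool_pos: [0.4477, -0.009, 0.1969]
ee_rot: [-1.142, -2.917, 0.005]
ft_force: [0.4, -0.4, -0.3]
grip_width: 0.043
grip_force: 0.0
```

```bash
python3 -c "
from h import *
go((.454,-.008,.15,164.5))"
```

```text
t 19.7 pos [ 0.4477 -0.009   0.1969] phi 137.2 w 0.043 F 0.0 ft [ 0.4 -0.4 -0.3] nose 0.0726
  inc [-4  5 47] [ -0.3  -0.5 -27.3]
```

>>> apply_moves(
  increments=[
    [-3, 3, 45, 0, 0, -27, -0.2],
    [-3, 3, 45, 0, 0, -27, -0.2],
    [-3, 3, 45, 0, 0, -27, -0.2],
    [-3, 3, 45, 0, 0, -27, -0.2],
    [-3, 3, 45, 0, 0, -27, -0.2],
  ],
)

```text
time_s: 20.2
tool_pos: [0.4583, -0.0077, 0.1532]
ee_rot: [-0.443, -3.108, 0.0]
ft_force: [0.0, -0.6, 1.4]
grip_width: 0.0345
grip_force: 0.0
```

```bash
python3 inst.py w11.png; python3 - <<'E'
from h import *
import cv2
im=cv2.imread('pics/w11.png')
d=grab('wrist'); save(d,'w11.png')
go((.454,-.008,.0755,164.5))
E
```

```text
px>0
625 [[361.0, 290.0], [378.0, 286.0], [389.0, 340.0], [372.0, 344.0]] [0.5126 0.0178] [0.0112 0.0416] [86.2 -2.6]
627 [[241.0, 340.0], [252.0, 286.0], [269.0, 289.0], [258.0, 344.0]] [ 0.4901 -0.059 ] [0.0417 0.0114] [150.3  61.5]
6672 [[227.0, 316.0], [275.0, 115.0], [365.0, 137.0], [316.0, 337.0]] [ 0.4438 -0.0175] [0.1319 0.0525] [147.8  60.7]
t 20.3 pos [ 0.4587 -0.0076  0.1538] phi 163.8 w 0.0342 F 0.0 ft [ 0.9 -0.  -0.2] nose 0.0726
t 20.4 pos [ 0.4588 -0.0076  0.154 ] phi 163.8 w 0.0343 F 0.0 ft [ 0.5  0.3 -0.3] nose 0.0726
  inc [ 4 -2 78] [-0.  -0.  -0.7]
```

View pics/w11.png

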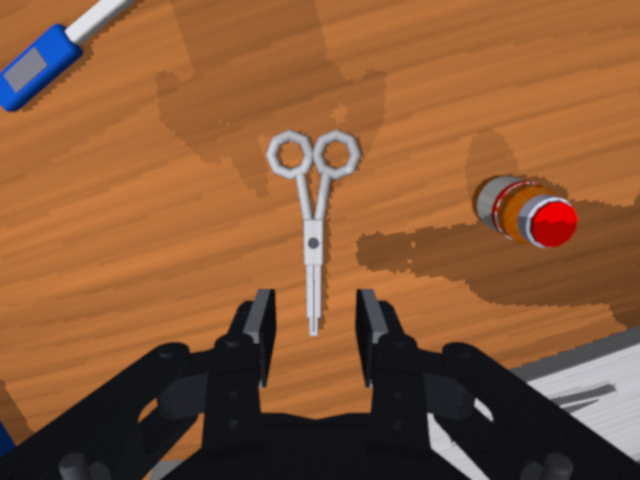

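The view shows the scissors upright in the image, pivot at (313,243) and points at (314,334). The vial cap is at (553,222).

```bash
python3 - <<'E'
from h import *
d=grab('wrist')
s=plane(d,[(313.5,243),(314,334)],.007)[:,:2]; v=s[1]-s[0]; print(s,np.hypot(*v),np.degrees(np.arctan2(v[1],v[0]))); print(plane(d,[(553,222)],.062))
go((s[0][0],s[0][1],.0755,163.8))
E
```

```text
[[ 0.45265796 -0.00745072]
 [ 0.51453801 -0.02518178]] 0.06437026158551062 -15.989081698124176
[[0.45737189 0.10839546 0.062     ]]
t 20.4 pos [ 0.4589 -0.0076  0.1541] phi 163.9 w 0.034 F 0.0 ft [ 0.5 -0.3  0.1] nose 0.0726
  inc [ 6 -2 79] [0.  0.  0.1]
```

>>> apply_moves(
  increments=[
    [5, -1, 45, 0, 0, 0, -0.2],
    [5, -1, 72, 0, 0, 0, -0.2],
    [5, -1, 78, 0, 0, 0, -0.2],
    [5, -1, 78, 0, 0, 0, -0.2],
  ],
)

```text
time_s: 20.8
tool_pos: [0.4535, -0.0072, 0.0756]
ee_rot: [-0.439, -3.109, 0.0]
ft_force: [-0.2, 0.2, 0.4]
grip_width: 0.0341
grip_force: 0.0
```

>>> apply_moves(
  increments=[
    [0, 0, 0, 0, 0, 0, -1],
    [0, 0, 0, 0, 0, 0, -1],
    [0, 0, 0, 0, 0, 0, -1],
    [0, 0, 0, 0, 0, 0, -1],
  ],
  squeeze=50,
)

```text
time_s: 21.2
tool_pos: [0.455, -0.0074, 0.0772]
ee_rot: [0.438, 3.108, 0.0]
ft_force: [0.4, 0.1, 4.5]
grip_width: 0.0099
grip_force: 49.2
```

>>> apply_moves(
  increments=[
    [0, 0, -50, 0, 0, 0, -1],
    [0, 0, -130, 0, 0, 0, -1],
    [0, 0, -130, 0, 0, 0, -1],
    [0, 0, -130, 0, 0, 0, -1],
  ],
)

```text
time_s: 21.6
tool_pos: [0.4566, -0.0076, 0.2106]
ee_rot: [0.437, 3.101, 0.0]
ft_force: [1.2, 0.1, -0.7]
grip_width: 0.0095
grip_force: 49.0
```

```bash
python3 -c "
from h import *
go((.56,.05,.2,130),(.692,.119,.19,93.4))"
```

```text
t 21.6 pos [ 0.4566 -0.0076  0.2106] phi 163.9 w 0.0095 F 49.0 ft [ 1.2  0.1 -0.7] nose 0.0726
  inc [-83  84  12] [ 0.3  0.5 33.9]
  inc [-191  187   23] [ 0.4  0.4 70.5]
```

>>> apply_moves(
  increments=[
    [-190, 187, 10, 0, 0, 70, -1],
    [-190, 187, 10, 0, 0, 70, -1],
    [-190, 187, 10, 0, 0, 70, -1],
    [-190, 187, 10, 0, 0, 70, -1],
    [-190, 187, 10, 0, 0, 70, -1],
  ],
)

```text
time_s: 22.1
tool_pos: [0.6741, 0.1129, 0.1951]
ee_rot: [-1.555, -2.728, 0.002]
ft_force: [0.9, -1.2, -0.5]
grip_width: 0.0096
grip_force: 49.0
```

```bash
python3 -c "
from h import *
go((.692,.119,.17,93.4))"
```

```text
t 22.1 pos [0.6741 0.1129 0.1951] phi 120.6 w 0.0096 F 49.0 ft [ 0.9 -1.2 -0.5] nose 0.0726
  inc [-4 19 25] [-0.1 -0.  27.2]
```

>>> apply_moves(
  increments=[
    [-4, 14, 25, 0, 0, 27, -1],
    [-4, 14, 25, 0, 0, 27, -1],
    [-4, 14, 25, 0, 0, 27, -1],
    [-4, 14, 25, 0, 0, 27, -1],
    [-4, 14, 25, 0, 0, 27, -1],
  ],
)

```text
time_s: 22.6
tool_pos: [0.6868, 0.1155, 0.1706]
ee_rot: [-2.139, -2.299, 0.002]
ft_force: [0.8, 0.1, -0.3]
grip_width: 0.0092
grip_force: 49.1
```

```bash
python3 -c "
from h import *
grab('wrist');go((.692,.119,.0805,93.4))"
```

```text
t 22.6 pos [0.687  0.1155 0.1711] phi 94.1 w 0.0096 F 49.1 ft [ 0.2 -0.5 -0.8] nose 0.0726
  inc [ 3  5 91] [-0.1  0.   0.7]
```

>>> apply_moves(
  increments=[
    [3, 5, 45, 0, 0, 0, -1],
    [3, 5, 80, 0, 0, 0, -1],
    [3, 5, 89, 0, 0, 0, -1],
    [3, 5, 90, 0, 0, 0, -1],
    [3, 5, 90, 0, 0, 0, -1],
  ],
)

```text
time_s: 23.15
tool_pos: [0.6925, 0.1188, 0.0824]
ee_rot: [2.142, 2.298, 0.001]
ft_force: [0.2, 0.2, -0.3]
grip_width: 0.0097
grip_force: 49.1
```

```bash
python3 -c "
from h import *
go((.692,.119,.08,93.4))"
```

```text
t 23.1 pos [0.6925 0.1188 0.0824] phi 94.0 w 0.0097 F 49.1 ft [ 0.2  0.2 -0.3] nose 0.0726
  inc [ 0 -1  2] [ 0.  -0.   0.6]
```

>>> apply_moves(
  increments=[
    [0, 0, 2, 0, 0, 0, -1],
    [0, 0, 2, 0, 0, 0, -0.4],
    [0, 0, 2, 0, 0, 0, -0.4],
    [0, 0, 2, 0, 0, 0, -0.4],
  ],
)

```text
time_s: 23.55
tool_pos: [0.6924, 0.119, 0.0802]
ee_rot: [2.143, 2.297, 0.001]
ft_force: [0.4, 0.3, 0.5]
grip_width: 0.0254
grip_force: 0.0
```

>>> apply_moves(
  increments=[
    [0, 0, -60, 0, 0, 0, -0.4],
    [0, 0, -90, 0, 0, 0, -0.4],
    [0, 0, -130, 0, 0, 0, 0.4],
    [0, 0, -130, 0, 0, 0, 0.4],
    [0, 0, -130, 0, 0, 0, 0.4],
  ],
)

```text
time_s: 24.05
tool_pos: [0.6929, 0.1191, 0.2117]
ee_rot: [2.141, 2.296, 0.004]
ft_force: [0.7, -0.0, -0.3]
grip_width: 0.0597
grip_force: 0.0
```

```bash
python3 - <<'E'
from h import *
grab('wrist');d=grab('wrist'); save(d,'w12.png')
go((.458,.109,.17,110),(.458,.109,.17,163))
E
```

```text
t 24.1 pos [0.6913 0.1189 0.2086] phi 94.0 w 0.0596 F 0.0 ft [ 0.1 -0.3 -0.1] nose 0.0726
  inc [   6 -233   39] [ -0.1  -0.  -16. ]
  inc [   6 -233   39] [ -0.1  -0.1 -69. ]
```

>>> apply_moves(
  increments=[
    [-5, -230, 20, 0, 0, 0, 0.5],
    [-5, -230, 20, 0, 0, 0, 0.5],
    [-5, -230, 20, 0, 0, 0, 0.5],
    [-5, -230, 20, 0, 0, 0, 0.5],
    [-5, -230, 20, 0, 0, 0, 0.5],
  ],
)

```text
time_s: 24.65
tool_pos: [0.4568, 0.0974, 0.1873]
ee_rot: [-2.139, -2.293, 0.011]
ft_force: [0.2, 0.4, -0.8]
grip_width: 0.064
grip_force: 0.0
```

```bash
cat > vial.py <<'E'
from h import *
grab('wrist');d=grab('wrist')
hsv=cv2.cvtColor(np.asarray(d['frame']),cv2.COLOR_RGB2HSV); m=cv2.inRange(hsv,(0,190,110),(5,255,255))|cv2.inRange(hsv,(175,190,110),(180,255,255))
for c in cv2.findContours(m,0,2)[0]:
    if cv2.contourArea(c)>150:
        (x,y),r=cv2.minEnclosingCircle(c); P=plane(d,[(x,y),(x+r,y)],.062); print(int(cv2.contourArea(c)),round(x),round(y),round(r,1),P[0].round(4),'R',np.linalg.norm(P[1]-P[0]).round(4))
E
python3 vial.py; python3 -c "
from h import *
go((.458,.109,.085,94))"
```

```text
1055 336 242 19.1 [0.4591 0.1103 0.062 ] R 0.0106
t 24.8 pos [0.455  0.0973 0.1871] phi 94.0 w 0.0643 F 0.0 ft [ 0.3  0.7 -0.7] nose 0.0726
  inc [ 12   5 102] [-0.7  0.  -0. ]
```

>>> apply_moves(
  increments=[
    [13, 4, 0, 0, 0, 0, 0.5],
    [13, 4, 40, 0, 0, 0, 0.5],
    [13, 4, 80, 0, 0, 0, 0.5],
    [13, 4, 100, 0, 0, 0, 0.5],
    [13, 4, 100, 0, 0, 0, 0.5],
  ],
)

```text
time_s: 25.25
tool_pos: [0.4662, 0.1119, 0.0865]
ee_rot: [-2.141, -2.295, 0.007]
ft_force: [-0.2, -0.3, -0.4]
grip_width: 0.064
grip_force: 0.0
```

```bash
python3 -c "
from h import *
go((.459,.110,.085,94))"
```

```text
t 25.2 pos [0.4662 0.1119 0.0865] phi 94.0 w 0.064 F 0.0 ft [-0.2 -0.3 -0.4] nose 0.0726
  inc [-1 -7  2] [-0.3  0.  -0. ]
```

>>> apply_moves(
  increments=[
    [-1, -6, 1, 0, 0, 0, 0.3],
    [-1, -6, 1, 0, 0, 0, 0.1],
    [-1, -6, 1, 0, 0, 0, 0.0],
    [-1, -6, 1, 0, 0, 0, -0.1],
  ],
  squeeze=30,
)

```text
time_s: 25.65
tool_pos: [0.4612, 0.11, 0.0898]
ee_rot: [2.142, 2.296, 0.003]
ft_force: [0.3, 0.3, -0.5]
grip_width: 0.0378
grip_force: 0.0
```

>>> apply_moves(
  increments=[
    [0, 0, 0, 0, 0, 0, -0.2],
    [0, 0, 0, 0, 0, 0, -0.4],
    [0, 0, 0, 0, 0, 0, -0.6],
    [0, 0, 0, 0, 0, 0, -0.6],
  ],
)

```text
time_s: 26.05
tool_pos: [0.4607, 0.1099, 0.0897]
ee_rot: [2.143, 2.296, 0.002]
ft_force: [-0.4, 0.3, 6.2]
grip_width: 0.0306
grip_force: 29.4
```

>>> apply_moves(
  increments=[
    [0, 0, -20, 0, 0, 0, -0.6],
    [0, 0, -60, 0, 0, 0, -0.6],
    [0, 0, -100, 0, 0, 0, -0.6],
    [0, 0, -120, 0, 0, 0, -0.6],
    [0, 0, -120, 0, 0, 0, -0.6],
  ],
)

```text
time_s: 26.55
tool_pos: [0.4624, 0.1102, 0.2122]
ee_rot: [2.14, 2.293, 0.01]
ft_force: [0.9, -0.6, -1.1]
grip_width: 0.0311
grip_force: 30.1
```

```bash
python3 -c "
from h import *
go((.58,-.01,.21,86),(.671,-.1325,.21,79.5))"; python3 vial.py
```

```text
t 26.6 pos [0.4624 0.1102 0.2122] phi 94.0 w 0.0311 F 30.1 ft [ 0.9 -0.6 -1.1] nose 0.0726
  inc [-128  109    3] [ 0.5 -0.1  8. ]
  inc [-257  191    4] [ 0.5 -0.1 14.5]
3031 315 370 33.7 [0.4674 0.0214 0.062 ] R 0.0238
```

>>> apply_moves(
  increments=[
    [-128, 109, 0, 0, 0, 8, -0.6],
    [-128, 109, 0, 0, 0, 8, -0.6],
    [-128, 109, 0, 0, 0, 8, -0.6],
    [-128, 109, 0, 0, 0, 8, -0.6],
    [-128, 109, 0, 0, 0, 8, -0.6],
  ],
)

```text
time_s: 27.15
tool_pos: [0.5792, -0.0124, 0.2066]
ee_rot: [-2.301, -2.138, 0.002]
ft_force: [0.4, 0.5, -0.9]
grip_width: 0.0313
grip_force: 30.1
```

```bash
python3 - <<'E'
from h import *
s=grab('scene'); print(plane(s,[(258,340),(275,369),(341,345)],.032).round(3).tolist())
e=grab('side')
hsv=cv2.cvtColor(np.asarray(e['frame']),cv2.COLOR_RGB2HSV); m=cv2.inRange(hsv,(0,0,130),(180,40,255)); m[:, :360]=0; m[:, 480:]=0; m[:235]=0; m[335:]=0
c=max(cv2.findContours(m,0,2)[0],key=cv2.contourArea); q=cv2.approxPolyDP(cv2.convexHull(c),4,True).reshape(-1,2); print(q.tolist(),plane(e,q,.032)[:,:2].round(3).tolist())
go((.671,-.1325,.21,79.5))
E
```

```text
[[0.635, -0.2, 0.032], [0.728, -0.201, 0.032], [0.75, -0.038, 0.032]]
[[437, 256], [455, 303], [453, 311], [405, 317], [390, 256]] [[0.742, -0.056], [0.719, -0.202], [0.704, -0.221], [0.591, -0.203], [0.629, -0.021]]
t 27.2 pos [ 0.5762 -0.01    0.2067] phi 85.9 w 0.0307 F 30.1 ft [ 0.4  1.  -1.3] nose 0.0726
  inc [-115  103   -4] [-0.3 -0.   6.4]
```

>>> apply_moves(
  increments=[
    [-116, 101, 0, 0, 0, 6, -0.6],
    [-116, 101, 0, 0, 0, 6, -0.6],
    [-116, 101, 0, 0, 0, 6, -0.6],
    [-116, 101, 0, 0, 0, 6, -0.6],
    [-116, 101, 0, 0, 0, 6, -0.6],
  ],
)

```text
time_s: 27.75
tool_pos: [0.6696, -0.1325, 0.2075]
ee_rot: [-2.406, -2.016, 0.002]
ft_force: [-1.3, -0.1, -1.2]
grip_width: 0.0307
grip_force: 30.2
```

```bash
python3 - <<'E'
from h import *
e=grab('side'); save(e,'s3.png',(330,150,510,330),3.3); go((.672,-.1345,.098,79.5))
E
```

```text
t 27.8 pos [ 0.6688 -0.1315  0.2076] phi 80.0 w 0.0312 F 30.2 ft [-1.5 -0.1  0.2] nose 0.0726
  inc [ -3   4 110] [-0.2 -0.1  0.5]
```

>>> apply_moves(
  increments=[
    [-3, 4, 40, 0, 0, 0, -0.6],
    [-3, 4, 80, 0, 0, 0, -0.6],
    [-3, 4, 104, 0, 0, 0, -0.6],
    [-3, 4, 108, 0, 0, 0, -0.6],
    [-3, 4, 108, 0, 0, 0, -0.6],
  ],
)

```text
time_s: 28.3
tool_pos: [0.6724, -0.1347, 0.1002]
ee_rot: [-2.403, -2.019, 0.002]
ft_force: [1.0, -0.1, -0.2]
grip_width: 0.0311
grip_force: 30.2
```

```bash
python3 -c "
from h import *
grab('wrist');go((.672,-.1345,.094,79.5))"
```

```text
t 28.4 pos [ 0.6737 -0.1353  0.1016] phi 80.1 w 0.0311 F 30.2 ft [ 0.8 -0.2 -0.2] nose 0.0726
  inc [ 0 -2  8] [ 0.  -0.   0.6]
```

Lowering in small steps, watching the vertical force for touchdown.

>>> apply_moves(
  increments=[
    [0, 0, 3, 0, 0, 0, -0.6],
    [0, 0, 5, 0, 0, 0, -0.6],
    [0, 0, 5, 0, 0, 0, -0.6],
  ],
)

```text
time_s: 28.65
tool_pos: [0.6743, -0.1368, 0.0967]
ee_rot: [2.406, 2.018, 0.001]
ft_force: [0.3, -0.3, -0.2]
grip_width: 0.031
grip_force: 30.2
```

>>> apply_moves(
  increments=[
    [0, 0, 2, 0, 0, 0, -0.6],
    [0, 0, 2, 0, 0, 0, -0.6],
    [0, 0, 2, 0, 0, 0, -0.6],
  ],
)

```text
time_s: 28.95
tool_pos: [0.6739, -0.1368, 0.0938]
ee_rot: [-2.407, -2.018, 0.0]
ft_force: [0.4, 0.1, 0.0]
grip_width: 0.0312
grip_force: 30.2
```

>>> apply_moves(
  increments=[
    [0, 0, 1, 0, 0, 0, -0.6],
    [0, 0, 2, 0, 0, 0, -0.6],
    [0, 0, 2, 0, 0, 0, -0.6],
  ],
)

```text
time_s: 29.25
tool_pos: [0.6739, -0.1368, 0.0937]
ee_rot: [2.407, 2.018, 0.0]
ft_force: [-3.1, 0.5, 10.9]
grip_width: 0.0306
grip_force: 31.2
```

Touchdown at 10.9 N. Opening gently and going up.

>>> apply_moves(
  increments=[
    [0, 0, -1, 0, 0, 0, -0.6],
    [0, 0, -1, 0, 0, 0, -0.15],
    [0, 0, -1, 0, 0, 0, 0.0],
    [0, 0, -1, 0, 0, 0, 0.2],
    [0, 0, -1, 0, 0, 0, 0.2],
  ],
)

```text
time_s: 29.75
tool_pos: [0.6739, -0.1367, 0.0924]
ee_rot: [-2.407, -2.019, 0.0]
ft_force: [0.8, -0.5, 0.2]
grip_width: 0.0511
grip_force: 0.0
```

>>> apply_moves(
  increments=[
    [0, 0, -20, 0, 0, 0, 0.2],
    [0, 0, -60, 0, 0, 0, 0.2],
    [0, 0, -110, 0, 0, 0, 0.2],
    [0, 0, -160, 0, 0, 0, 0.2],
    [0, 0, -160, 0, 0, 0, 0.2],
  ],
)

```text
time_s: 30.25
tool_pos: [0.6781, -0.1377, 0.2618]
ee_rot: [2.397, 2.01, 0.015]
ft_force: [0.2, 0.2, -0.6]
grip_width: 0.0513
grip_force: 0.0
```

>>> apply_moves(
  increments=[
    [-100, -180, 0, 0, 0, 0, 0.2],
    [-100, -180, 0, 0, 0, 0, 0.2],
    [-100, -180, 0, 0, 0, 0, 0.2],
    [-100, -180, 0, 0, 0, 0, 0.2],
    [-100, -180, 0, 0, 0, 0, 0.2],
  ],
)

```text
time_s: 30.75
tool_pos: [0.473, -0.2038, 0.2517]
ee_rot: [-2.406, -2.012, 0.006]
ft_force: [0.6, -0.5, 0.6]
grip_width: 0.0513
grip_force: 0.0
```

```bash
python3 - <<'E'
from h import *
grab('wrist'); go(); e=grab('side'); save(e,'s4.png',(260,110,500,460),1.7)
E
```

```text
t 30.8 pos [ 0.4753 -0.204   0.2523] phi 79.8 w 0.051 F 0.0 ft [-0.7 -0.  -0.5] nose 0.0726
```

View pics/s4.png

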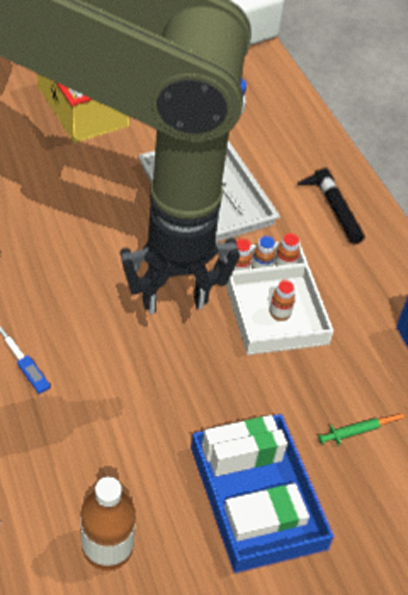

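The picture shows the vial upright in its bay at (283,300), the carton in the bin at (268,508), the bottle standing at (108,525) and the green syringe untouched. The scissors went down level in the tray at the measured height. Handing in.

```bash
python3 -c "
from h import *
print(manip.job_done())"
```

```text
the job is handed in; nothing more can be done
None
```

I placed all five things and handed the job in at about 31 s; no verdict came back, and I judged the scissors' lie in the tray from the release height, not from a picture.

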